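Load the gem display tray window up, bin the red-marked boxes and lock the tray

ROBOT

A 7-joint arm with a two-finger parallel gripper is mounted at the origin on the work surface. World frame = base frame: x ahead of the robot, y to its left, z up, the work surface at z = 0. Lengths are in m, angles in rad, forces in N, time in s.
With the tool pointing down it reaches from about 0.35 to 0.9 m from the base axis. Payload 8.1 kg.
Tool frame: the origin (TCP) lies at the centre of the arm's flange, where the gripper is bolted on; the fingertips stand 178 mm ahead of it and the grasp point (between the pads) lies 159 mm ahead of it; z points along the fingers, y is the direction in which the jaws open and shut (so a half turn about z gives the same grasp; the last joint's range is limited). The gripper opens to 92 mm and grips with 3 to 60 N. Pads are 19 mm wide; open, the fingers measure 130 mm over their backs; the gripper's body (75 mm by 190 mm) begins 47 mm behind the grasp point.
Start: joints at [1.121, 0.434, 0.025, 1.573, -0.012, 1.134, -0.075], TCP at [0.212, -0.588, 0.405] pointing down, gripper open.
Joint ranges: [-2.62, 2.62], [-0.44, 2.09], [-1.27, 1.32], [0.08, 2.57], [-1.32, 4.46], [0.12, 2], [-2.74, 2.74]. Speed limits (rad/s): [2.22, 2.22, 3.01, 3.01, 3.14, 3.14, 3.14].

INTERFACE

Orientations are given as a rotation vector (axis times angle).
In Python, from cell import arm, get_image, camera_model gives the robot as it stands. The module is installed in compiled form; this text tells all that it offers.
- The arm moves only by the shell command python3 -m pendant 'ROWS' [FORCE]. ROWS is JSON, a list that holds one entry, the list of rows, each a list of 7 numbers: the shift along the tool's x, y, z in mm, then the turn, a rotation vector about the tool's x, y, z in rad, then the closure, from -1 (fully open) to 1 (shut). In form: [[[x, y, z, rx, ry, rz, hand], ...]]. A call has 1 to 20 rows; each row is the pose to reach, as a shift and turn from the pose commanded when the call began, along the tool's axes at that moment; what a row does not reach only later rows make up. A row lasts 1/8 s, in which the tool goes at most 62.5 mm and 10.7 degrees, less where a joint would pass 70% of its speed; a pose out of reach is approached as far as the arm can. A call with a gripper value outside its range is refused whole. The fingers move at their own pace and stop on an object; FORCE is the grip in N (left out, the last holds). Time passes only in rows, so rows that repeat a pose let the fingers close. It gives the time, the measured TCP pose, the force and the opening at its end, in the units of the state.
- arm.observe(): the state, without advancing time (a new reading comes with each control period).
- get_image(name): name is "side" or "top" or "wrist"; returns the picture (384x512x3 uint8, red, green, blue); there is no depth.
- camera_model(name): a dict with "fx", "fy", "cx", "cy" (pixels), "k1" (the pictures are not rectified: a ray, as slopes to the right and down, at radius r is drawn at 1 + k1 r^2 times it, then the intrinsics apply), "position" and "orientation" of the camera in the world; the wrist camera has in their place "T_tool_cam" (4x4, takes a point from camera to tool coordinates, whose origin is the TCP and whose axes are the flange's). Camera axes: x right, y down, z forward; pixel columns grow to the right and rows downward; lengths in m; the calibration is good to about 2 mm. A picture is of the moment at which its call begins: read the wrist's pose just before it. camera_model takes no time and is no camera call.
- arm.sign_off(): hands the job in, once; it reports no verdict.
The state is a dict: "clock": time; "joints": joint angles; "dq": joint speeds; "joint_efforts": joint torques, N m; "position": TCP position; "ee_rot": TCP orientation; "force": force on the tool from outside, world axes, zero at the start; "ft_torque": the same for the moment, N m; "width": opening from 0.0 (shut) to 1.0 (fully open).
Only numpy, scipy, OpenCV 4.12 (cv2) and the standard library are available. Lean on these libraries where they do the work, as an engineer would, in place of code of your own. Each camera call takes 0.05 s, during which the arm holds its last target.

TASK

Fill the display tray: set every good gem box from the mat flat in a pocket of its own with its window and stone facing up, turning over those that lie wrong (the stone slab is there for that), and put every box marked red into the grey reject bin. Once all the good boxes sit properly in their pockets, push the tray's retaining bar by its orange knob fully home over them. Leave the loupe, jar and pliers where they are.

Things in the scene. Friction and masses are not known exactly. Their poses are not given: they have to be found in the camera images.
- gem_a: good gem box (green stone, no red): black square block 40 x 40 x 32 mm, about 60 g, origin at its centre. Its +z axis (the 32 mm way) points out of the window face (stone on white, gold frame); the back has a cork pad. Starts window up, window down or standing on a side. None if absent
- gem_b: good gem box (blue stone, no red): black square block 40 x 40 x 32 mm, about 60 g, origin at its centre. Its +z axis (the 32 mm way) points out of the window face (stone on white, gold frame); the back has a cork pad. Starts window up, window down or standing on a side. None if absent
- gem_c: good gem box (yellow stone, no red): black square block 40 x 40 x 32 mm, about 60 g, origin at its centre. Its +z axis (the 32 mm way) points out of the window face (stone on white, gold frame); the back has a cork pad. Starts window up, window down or standing on a side. None if absent
- gem_d: good gem box (violet stone, no red): black square block 40 x 40 x 32 mm, about 60 g, origin at its centre. Its +z axis (the 32 mm way) points out of the window face (stone on white, gold frame); the back has a cork pad. Starts window up, window down or standing on a side. None if absent
- reject_a: reject gem box, marked by a red band round its sides, red cross on the window, red dot on the back: black square block 40 x 40 x 32 mm, about 60 g, origin at its centre. Its +z axis (the 32 mm way) points out of the window face (stone on white, gold frame); the back has a cork pad. Starts window up, window down or standing on a side. None if absent
- reject_b: reject gem box, marked by a red band round its sides, red cross on the window, red dot on the back: black square block 40 x 40 x 32 mm, about 60 g, origin at its centre. Its +z axis (the 32 mm way) points out of the window face (stone on white, gold frame); the back has a cork pad. Starts window up, window down or standing on a side. None if absent
- tray: dark wooden display tray, fixed, height of its pocket walls 18 mm. Origin on the bench under the middle of the row of pockets; the row of four runs along its y axis (pitch 55 mm). Base plate 130 (x, from -95 to +35) x 271 (y) x 8 mm; pockets lie at x = 0
- pocket0 (a point): centre of the floor of pocket 0 of the tray, 8 mm above the bench. Pocket 48 x 48 mm with blue felt floor, 10 mm deep, walls 7 mm thick; axes as the tray. Any pocket takes one box, which then stands 22 mm out of it (its top 40 mm above the bench)
- pocket1 (a point): centre of the floor of pocket 1 of the tray, 8 mm above the bench. Pocket 48 x 48 mm with blue felt floor, 10 mm deep, walls 7 mm thick; axes as the tray. Any pocket takes one box, which then stands 22 mm out of it (its top 40 mm above the bench)
- pocket2 (a point): centre of the floor of pocket 2 of the tray, 8 mm above the bench. Pocket 48 x 48 mm with blue felt floor, 10 mm deep, walls 7 mm thick; axes as the tray. Any pocket takes one box, which then stands 22 mm out of it (its top 40 mm above the bench)
- pocket3 (a point): centre of the floor of pocket 3 of the tray, 8 mm above the bench. Pocket 48 x 48 mm with blue felt floor, 10 mm deep, walls 7 mm thick; axes as the tray. Any pocket takes one box, which then stands 22 mm out of it (its top 40 mm above the bench)
- bar (a joint): slide of the tray's aluminium retaining bar, m: 0 to 0.008 at the start = drawn back, on the tray's -x side; 0.056 = pushed fully home along the tray's +x axis, over the boxes' edges. Moves with about 2 N, stays where left. Bar 12 mm wide, 261 mm long, underside 43.5 and top 49.5 mm above the bench (3.5 mm over seated boxes), on two end feet
- bar_knob (a point): top centre of the orange square knob (14 x 14 x 17 mm) in the middle of the retaining bar, 66.5 mm above the bench; moves with the bar, axes as the tray
- slab: pale stone working slab 130 x 130 x 25 mm, fixed, free to set boxes down on and turn them over. Origin at the centre of its underside
- bin_in (a point): centre of the inner floor of the grey reject bin, fixed: open box 120 (its x) x 150 (its y) x 45 mm high, walls and floor 4 mm
- loupe: bystander: steel loupe, upright cylinder 34 mm across, 30 mm high. Origin under its centre
- jar: bystander: small amber jar with black cap, 48 mm across, 45 mm high. Origin under its centre
- pliers: bystander: pliers with black handles lying on the bench, about 150 mm long along their x axis, 12 mm high. Origin under the middle

How it is judged:
On the way, in this order (a step that is already met when the one before it is completed fails the run):
1. every good box sits flat in a pocket, window up, while the bar is still drawn back (((horizontal distance between gem_a and pocket0 below 0.01 m and z of gem_a in the frame of pocket0 below 0.0205 m) or (horizontal distance between gem_a and pocket1 below 0.01 m and z of gem_a in the frame of pocket1 below 0.0205 m) or (horizontal distance between gem_a and pocket2 below 0.01 m and z of gem_a in the frame of pocket2 below 0.0205 m) or (horizontal distance between gem_a and pocket3 below 0.01 m and z of gem_a in the frame of pocket3 below 0.0205 m)) and angle between each of gem_a, gem_b, gem_c, gem_d's own z axis and vertical below 0.15 rad and ((horizontal distance between gem_b and pocket0 below 0.01 m and z of gem_b in the frame of pocket0 below 0.0205 m) or (horizontal distance between gem_b and pocket1 below 0.01 m and z of gem_b in the frame of pocket1 below 0.0205 m) or (horizontal distance between gem_b and pocket2 below 0.01 m and z of gem_b in the frame of pocket2 below 0.0205 m) or (horizontal distance between gem_b and pocket3 below 0.01 m and z of gem_b in the frame of pocket3 below 0.0205 m)) and ((horizontal distance between gem_c and pocket0 below 0.01 m and z of gem_c in the frame of pocket0 below 0.0205 m) or (horizontal distance between gem_c and pocket1 below 0.01 m and z of gem_c in the frame of pocket1 below 0.0205 m) or (horizontal distance between gem_c and pocket2 below 0.01 m and z of gem_c in the frame of pocket2 below 0.0205 m) or (horizontal distance between gem_c and pocket3 below 0.01 m and z of gem_c in the frame of pocket3 below 0.0205 m)) and ((horizontal distance between gem_d and pocket0 below 0.01 m and z of gem_d in the frame of pocket0 below 0.0205 m) or (horizontal distance between gem_d and pocket1 below 0.01 m and z of gem_d in the frame of pocket1 below 0.0205 m) or (horizontal distance between gem_d and pocket2 below 0.01 m and z of gem_d in the frame of pocket2 below 0.0205 m) or (horizontal distance between gem_d and pocket3 below 0.01 m and z of gem_d in the frame of pocket3 below 0.0205 m)) and value of joint bar below 0.02 m), for 0.2 s.
2. the retaining bar is pushed home over the boxes (value of joint bar above 0.05 m), for 0.2 s.
At the end, for the whole second after the job is handed in: Every good box present is in a pocket (centre within 10 mm of the pocket's centre, down on the floor within 4 mm), window up within 0.15 rad; every red-marked box present lies in the reject bin, below its rim; the bar is at 50 mm or more of its 56 mm; all boxes are at rest (((horizontal distance between gem_a and pocket0 below 0.01 m and z of gem_a in the frame of pocket0 below 0.0205 m) or (horizontal distance between gem_a and pocket1 below 0.01 m and z of gem_a in the frame of pocket1 below 0.0205 m) or (horizontal distance between gem_a and pocket2 below 0.01 m and z of gem_a in the frame of pocket2 below 0.0205 m) or (horizontal distance between gem_a and pocket3 below 0.01 m and z of gem_a in the frame of pocket3 below 0.0205 m)) and angle between each of gem_a, gem_b, gem_c, gem_d's own z axis and vertical below 0.15 rad and ((horizontal distance between gem_b and pocket0 below 0.01 m and z of gem_b in the frame of pocket0 below 0.0205 m) or (horizontal distance between gem_b and pocket1 below 0.01 m and z of gem_b in the frame of pocket1 below 0.0205 m) or (horizontal distance between gem_b and pocket2 below 0.01 m and z of gem_b in the frame of pocket2 below 0.0205 m) or (horizontal distance between gem_b and pocket3 below 0.01 m and z of gem_b in the frame of pocket3 below 0.0205 m)) and ((horizontal distance between gem_c and pocket0 below 0.01 m and z of gem_c in the frame of pocket0 below 0.0205 m) or (horizontal distance between gem_c and pocket1 below 0.01 m and z of gem_c in the frame of pocket1 below 0.0205 m) or (horizontal distance between gem_c and pocket2 below 0.01 m and z of gem_c in the frame of pocket2 below 0.0205 m) or (horizontal distance between gem_c and pocket3 below 0.01 m and z of gem_c in the frame of pocket3 below 0.0205 m)) and ((horizontal distance between gem_d and pocket0 below 0.01 m and z of gem_d in the frame of pocket0 below 0.0205 m) or (horizontal distance between gem_d and pocket1 below 0.01 m and z of gem_d in the frame of pocket1 below 0.0205 m) or (horizontal distance between gem_d and pocket2 below 0.01 m and z of gem_d in the frame of pocket2 below 0.0205 m) or (horizontal distance between gem_d and pocket3 below 0.01 m and z of gem_d in the frame of pocket3 below 0.0205 m)) and x of reject_a in the frame of bin_in between -0.056 and 0.056 m and y of reject_a in the frame of bin_in between -0.071 and 0.071 m and z of each of reject_a, reject_b in the frame of bin_in below 0.041 m and x of reject_b in the frame of bin_in between -0.056 and 0.056 m and y of reject_b in the frame of bin_in between -0.071 and 0.071 m and linear speed of each of gem_a, gem_b, gem_c, gem_d, reject_a, reject_b below 0.03 m/s and value of joint bar above 0.05 m); the robot touches nothing.
It fails at once if the loupe is moved more than 4 cm (distance of loupe from where it was at the start of the episode above 0.04 m).
It fails at once if the jar is moved more than 4 cm (distance of jar from where it was at the start of the episode above 0.04 m).
It fails at once if the pliers is moved more than 4 cm (distance of pliers from where it was at the start of the episode above 0.04 m).
Of gem_a, gem_b, gem_c, gem_d only 3 to 4 are there at a start; the rules pass over those that are not, and their reading is None.
Of reject_a, reject_b only 1 to 2 are there at a start; the rules pass over those that are not, and their reading is None.
At some moment in a run one of gem_a, gem_b, gem_c, gem_d, reject_a, reject_b may be knocked a few centimetres aside while the robot is not near it.
Once in a run the grip may slacken for a moment while it holds something.
It also fails if it takes over 210 s, if anything falls off the work surface, if the arm or the gripper's body presses on something with over 40 N, if the wrist force passes 120 N, or if a joint passes its speed limit or range.

## Working session

There is one attempt and no reset: what is moved stays moved. The work goes in short steps, Python scripts to look and compute and a shell command to move; the robot and the scene stay as the last step left them, time stands still between calls to the robot, and variables do not carry over. Pictures are saved under pics/ and viewed, and the job is handed in when it is done.

```bash
ls; mkdir -p pics
python3 - <<'E'
from cell import arm,get_image,camera_model
import cv2
s=arm.observe();print(s)
for n in("side","top","wrist"):
    print(n,camera_model(n))
    cv2.imwrite(f"pics/{n}0.png",get_image(n)[:,:,::-1])
E
```

```text
pics
{'clock': 0.0, 'joints': array([ 1.12138429,  0.43522452,  0.02499955,  1.57408307, -0.01161579,
        1.13397498, -0.07509731]), 'dq': array([-0.0006756 , -0.00023586, -0.00232633,  0.00091383, -0.00036363,
       -0.00055872, -0.00147372]), 'joint_efforts': array([-1.80342690e-04, -6.67854238e+01,  9.84813273e-01, -3.14465582e+01,
       -6.05922681e-02,  4.28898528e-02,  1.56743963e-04]), 'position': array([ 0.21232337, -0.58759332,  0.40394952]), 'ee_rot': array([-3.09303476e+00, -5.41636429e-01,  6.29491676e-04]), 'force': array([-0.10064192, -0.60182929,  0.46925171]), 'ft_torque': array([ 0.04084143,  0.03504763, -0.02964229]), 'width': 0.9999192066618154}
side {'fx': 479.4006404157794, 'fy': 479.4006404157794, 'cx': 253.23816872938357, 'cy': 189.89516556042105, 'k1': -0.022018945909647973, 'position': array([0.33485627, 0.65103336, 0.92143004]), 'orientation': array([-0.46961428,  2.80509301, -1.00379482])}
top {'fx': 380.6742607186323, 'fy': 380.6742607186323, 'cx': 251.84778501025852, 'cy': 183.52068938294764, 'k1': -0.03084555463979705, 'position': array([ 0.34459943, -0.01064783,  1.09480886]), 'orientation': array([-2.14024382,  2.05283636, -0.24104317])}
wrist {'fx': 273.12878621555654, 'fy': 273.12878621555654, 'cx': 252.63070431855846, 'cy': 193.08602481040938, 'k1': -0.06076603747309187, 'T_tool_cam': array([[ 1.34958629e-03, -9.64430720e-01, -2.64332302e-01,
         7.14020012e-02],
       [ 9.99998961e-01,  1.16750117e-03,  8.45946179e-04,
        -4.76220330e-05],
       [-5.07248211e-04, -2.64333168e-01,  9.64431293e-01,
         2.03475413e-02],
       [ 0.00000000e+00,  0.00000000e+00,  0.00000000e+00,
         1.00000000e+00]])}
```

View pics/top0.png

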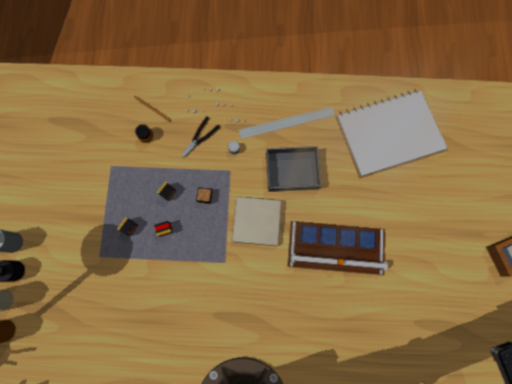

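View pics/side0.png

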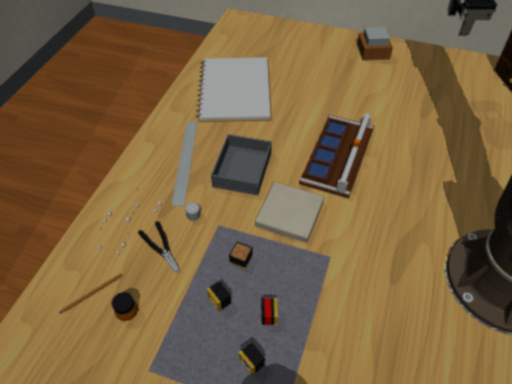

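View pics/wrist0.png

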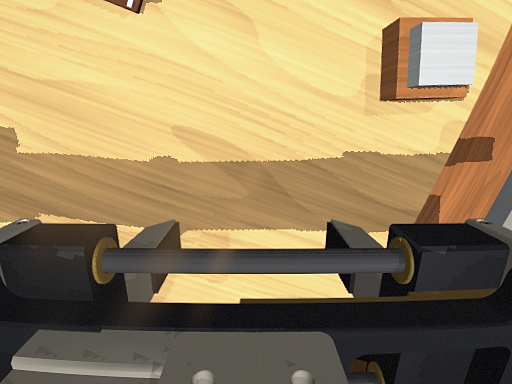

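```bash
cat > h.py <<'E'
import numpy as np,cv2
from scipy.spatial.transform import Rotation as R
from cell import arm,get_image,camera_model
def pose():
    s=arm.observe();return np.array(s["position"]),R.from_rotvec(s["ee_rot"]),s
def cam(n):
    m=camera_model(n)
    if "position" in m: return m,np.array(m["position"]),R.from_rotvec(m["orientation"]).as_matrix()
    p,r,_=pose();T=m["T_tool_cam"];return m,p+r.as_matrix()@T[:3,3],r.as_matrix()@T[:3,:3]
def ray(c,u,v):
    m,p,M=c;d=np.array([(u-m["cx"])/m["fx"],(v-m["cy"])/m["fy"]]);x=d.copy()
    for _ in range(20): x=d/(1+m["k1"]*(x@x))
    return p,M@np.array([x[0],x[1],1.])
def onz(c,u,v,z):
    p,d=ray(c,u,v);return p+d*(z-p[2])/d[2]
def proj(c,X):
    m,p,M=c;q=M.T@(np.asarray(X)-p);x=q[:2]/q[2];x=x*(1+m["k1"]*(x@x));return x[0]*m["fx"]+m["cx"],x[1]*m["fy"]+m["cy"]
def grab(n):
    c=cam(n);return c,get_image(n)[:,:,::-1].copy()
E
python3 - <<'E'
import cv2
t=cv2.imread("pics/top0.png");s=cv2.imread("pics/side0.png")
cv2.imwrite("pics/t1.png",cv2.resize(t[160:265,95:235],None,fx=5.6,fy=5.6,interpolation=cv2.INTER_CUBIC))
cv2.imwrite("pics/t2.png",cv2.resize(t[135:280,230:395],None,fx=4,fy=4,interpolation=cv2.INTER_CUBIC))
cv2.imwrite("pics/s1.png",cv2.resize(s[225:384,150:335],None,fx=3.7,fy=3.7,interpolation=cv2.INTER_CUBIC))
E
```

```text
(no output)
```

View pics/t1.png

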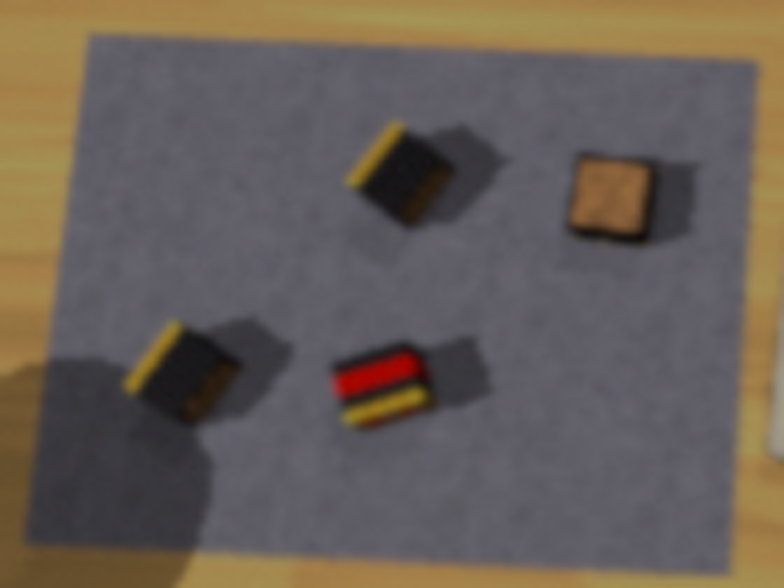

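View pics/t2.png

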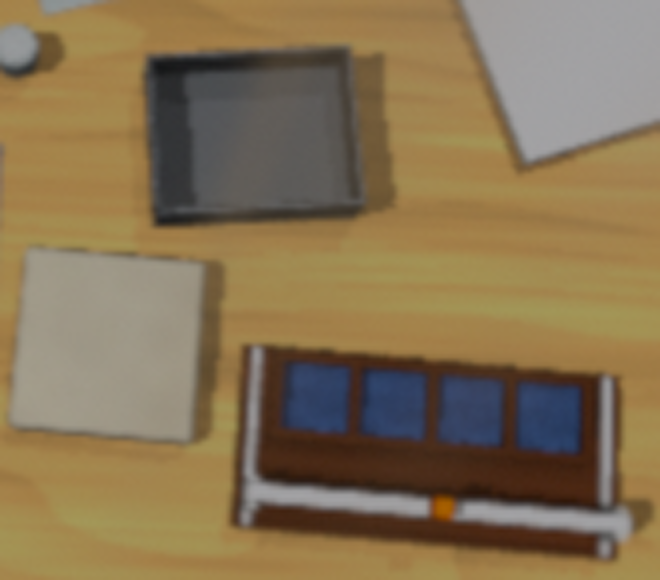

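View pics/s1.png

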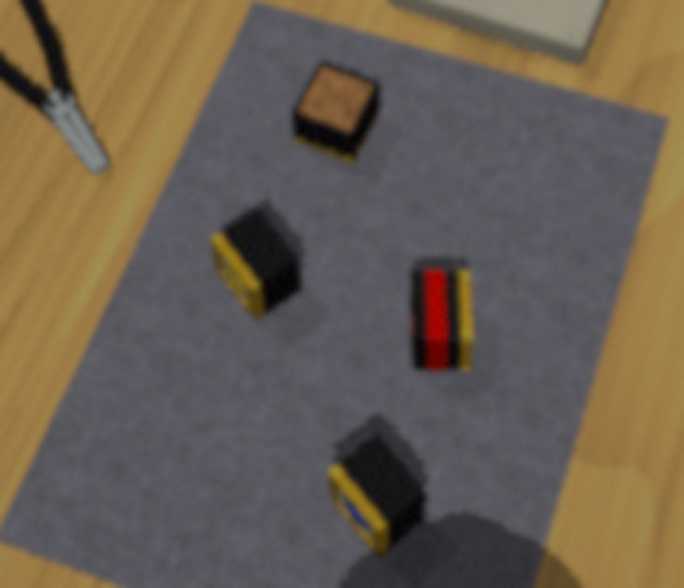

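Run:
```python
from h import *
c=cam("top");s=cam("side")
t=lambda n,u,v,z:print(n,np.round(onz(c,u,v,z),3))
f=5.6
for n,U,V,z in[("cork",613,195,.032),("g1",405,170,.04),("g2",180,370,.04),("red",380,375,.04)]: t(n,95+U/f,160+V/f,z)
f=4
for n,pts,z in[("slab",[(25,248),(205,262),(193,440),(10,428)],.025),("pock",[(318,397),(395,405),(472,411),(549,418)],.008),("knob",[(443,508)],.0665),("bin",[(150,60),(350,48),(365,210),(155,220)],.045),("tray",[(243,347),(619,378),(610,557),(232,523)],.01)]:
    for U,V in pts:t(n,230+U/f,135+V/f,z)
t("mat",103,165,0);t("mat",229,170,0);t("mat",100,257,0);t("mat",225,262,0)
t("loupe",234,147,.03);t("jar",143,132,.045);t("pl",208,120,.01);t("pl",218,127,.01);t("pl",185,156,.01)
```

```text
cork [0.557 0.132 0.032]
g1 [0.564 0.237 0.04 ]
g2 [0.458 0.34  0.04 ]
red [0.46 0.24 0.04]
slab [0.556 0.041 0.025]
slab [ 0.551 -0.088  0.025]
slab [ 0.425 -0.083  0.025]
slab [0.428 0.045 0.025]
pock [ 0.46  -0.172  0.008]
pock [ 0.456 -0.227  0.008]
pock [ 0.454 -0.282  0.008]
pock [ 0.452 -0.337  0.008]
knob [ 0.383 -0.247  0.066]
bin [ 0.694 -0.043  0.045]
bin [ 0.709 -0.188  0.045]
bin [ 0.589 -0.199  0.045]
bin [ 0.576 -0.05   0.045]
tray [ 0.493 -0.118  0.01 ]
tray [ 0.482 -0.387  0.01 ]
tray [ 0.356 -0.376  0.01 ]
tray [ 0.369 -0.112  0.01 ]
mat [0.642 0.447 0.   ]
mat [0.642 0.068 0.   ]
mat [0.371 0.42  0.   ]
mat [0.373 0.065 0.   ]
loupe [0.704 0.055 0.03 ]
jar [0.734 0.324 0.045]
pl [0.794 0.14  0.01 ]
pl [0.773 0.108 0.01 ]
pl [0.677 0.201 0.01 ]
```

```bash
cat >> h.py <<'E'
def to(G,yaw,tilt=0,off=0.159):
    "print tool shift (mm) and turn to put grasp point at G with tool-x yaw (deg), tilt deg about tool y"
    p,r,s=pose()
    Rt=R.from_euler('z',yaw,degrees=True)*R.from_euler('x',180,degrees=True)*R.from_euler('y',tilt,degrees=True)
    P=np.array(G)-off*Rt.as_matrix()[:,2]
    d=r.inv().apply(P-p)*1000; w=(r.inv()*Rt).as_rotvec()
    print(G,yaw,tilt,"->",np.round(d,1),np.round(w,3),"clock",round(s["clock"],2))
def st():
    p,r,s=pose();print("grasp",np.round(p+.159*r.as_matrix()[:,2],4),"x yaw",np.round(np.degrees(np.arctan2(*r.as_matrix()[1::-1,0])),1),"z",np.round(r.as_matrix()[:,2],3),"F",np.round(s["force"],1),"w",round(s["width"]*92,1),"j",np.round(s["joints"],2),"t",round(s["clock"],2))
E
python3 - <<'E'
from h import *
st();to([.44,-.25,.246],15);to([.46,.24,.15],15)
E
```

```text
grasp [ 0.2123 -0.5875  0.2451] x yaw 19.9 z [-0.001  0.001 -1.   ] F [-0.8 -0.  -1.1] w 91.9 j [ 1.12  0.44  0.03  1.57 -0.01  1.13 -0.08] t 0.15
[0.44, -0.25, 0.246] 15 0 -> [ 328.9 -240.2   -0.6] [-0.001  0.     0.085] clock 0.15
[0.46, 0.24, 0.15] 15 0 -> [ 514.2 -694.1   95.9] [-0.001  0.     0.085] clock 0.15
```

```bash
python3 -m pendant '[[[329,-240,0,0,0,0.085,-1],[329,-240,0,0,0,0.085,-1],[329,-240,0,0,0,0.085,-1],[329,-240,0,0,0,0.085,-1],[329,-240,0,0,0,0.085,-1],[329,-240,0,0,0,0.085,-1],[514,-694,50,0,0,0.085,-1],[514,-694,96,0,0,0.085,-1],[514,-694,96,0,0,0.085,-1],[514,-694,96,0,0,0.085,-1],[514,-694,96,0,0,0.085,-1],[514,-694,96,0,0,0.085,-1],[514,-694,96,0,0,0.085,-1],[514,-694,96,0,0,0.085,-1],[514,-694,96,0,0,0.085,-1],[514,-694,96,0,0,0.085,-1],[514,-694,96,0,0,0.085,-1],[514,-694,96,0,0,0.085,-1]]]' 20
python3 - <<'E'
from h import *
st();c,i=grab("wrist");cv2.imwrite("pics/w1.png",i);cv2.imwrite("pics/t3.png",cv2.resize(grab("top")[1][100:290,80:400],None,fx=2.4,fy=2.4))
E
```

```text
clock: 2.4
position: [0.4603, 0.2382, 0.3089]
ee_rot: [3.114, 0.407, 0.0]
force: [1.2, 0.0, -0.7]
width: 0.997
grasp [0.4603 0.2381 0.1499] x yaw 14.9 z [ 0.    -0.001 -1.   ] F [ 1.2  0.  -0.7] w 91.7 j [-0.29  0.4  -0.38  1.92  0.2   0.85 -2.08] t 2.4
```

View pics/w1.png

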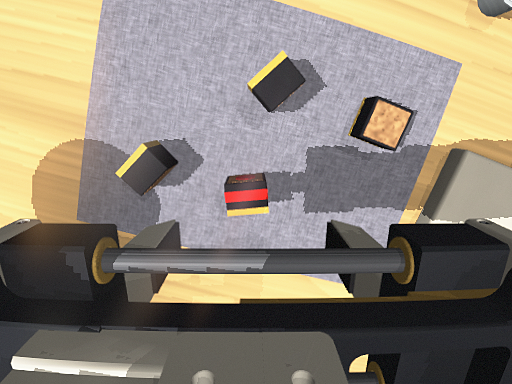

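View pics/t3.png

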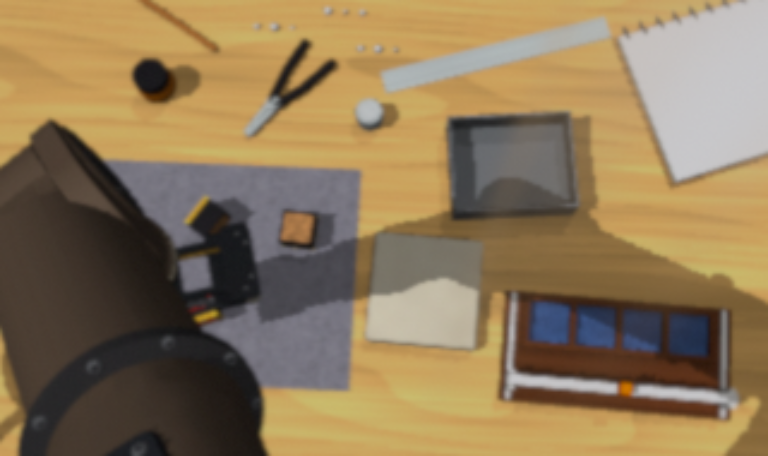

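Run:
```python
import cv2
i=cv2.imread("pics/w1.png");cv2.imwrite("pics/w1b.png",cv2.resize(i[35:225,105:425],None,fx=2.5,fy=2.5,interpolation=cv2.INTER_CUBIC))
```

```text
(no output)
```

View pics/w1b.png

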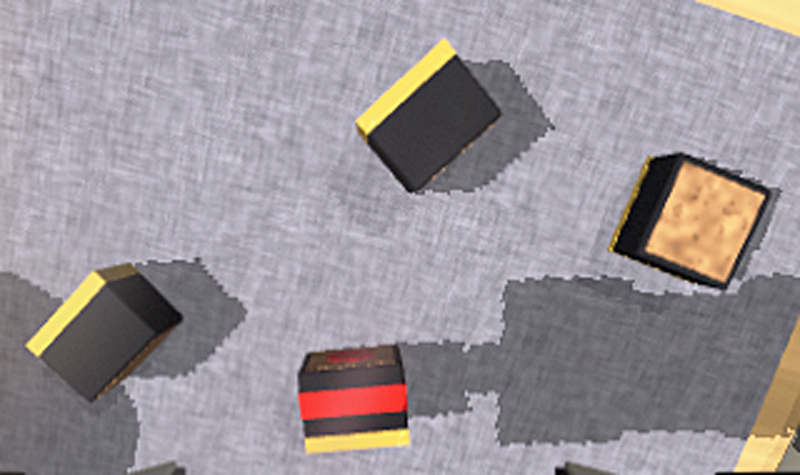

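Run:
```python
from h import *
c=cam("wrist")
for n,z,P in[("red",.04,[(302,372),(403,365),(410,445),(307,452)]),("g1",.04,[(445,40),(500,113),(412,192),(357,125)]),("g2",.04,[(97,270),(151,336),(93,402),(27,347)]),("cork",.032,[(680,153),(778,190),(725,288),(645,255)])]:
    Q=np.array([onz(c,105+u/2.5,35+v/2.5,z) for u,v in P]);print(n,Q.mean(0).round(4));
    for k in range(4):
        e=Q[(k+1)%4]-Q[k];print("   ",np.round(np.hypot(*e[:2])*1000,1),np.degrees(np.arctan2(e[1],e[0])).round(1))
st()
to([.46,.24,.025],15)
```

```text
red [0.4569 0.2427 0.04  ]
    37.9 -71.0
    31.7 -159.4
    39.9 109.1
    31.8 17.0
g1 [0.564  0.2449 0.04  ]
    30.3 -125.1
    39.9 146.5
    29.5 55.7
    40.3 -32.3
g2 [0.4576 0.3447 0.04  ]
    30.3 -128.7
    35.4 151.0
    31.6 62.1
    41.1 -31.4
cork [0.5582 0.1344 0.032 ]
    40.6 -92.6
    39.8 171.4
    34.5 84.6
    37.9 0.4
grasp [0.4603 0.2384 0.15  ] x yaw 14.9 z [ 0. -0. -1.] F [-0.4  0.4  0.1] w 92.1 j [-0.29  0.4  -0.38  1.92  0.2   0.85 -2.08] t 2.5
[0.46, 0.24, 0.025] 15 0 -> [ 1.00e-01 -1.60e+00  1.25e+02] [ 0.    -0.    -0.002] clock 2.5
```

```bash
python3 -m pendant '[[[-3,-3,60,0,0,-0.05,-1],[-3,-3,123,0,0,-0.05,-1],[-3,-3,123,0,0,-0.05,-1],[-3,-3,123,0,0,-0.05,-1],[-3,-3,123,0,0,-0.05,1],[-3,-3,123,0,0,-0.05,1],[-3,-3,123,0,0,-0.05,1],[-3,-3,123,0,0,-0.05,1],[-3,-3,123,0,0,-0.05,1],[-3,-3,60,0,0,-0.05,1],[-3,-3,0,0,0,-0.05,1],[-3,-3,0,0,0,-0.05,1]]]' 25
python3 - <<'E'
from h import *
st();to([.642,-.12,.15],18);to([.642,-.12,.05],18)
E
```

```text
clock: 4.0
position: [0.4575, 0.2428, 0.3131]
ee_rot: [-3.101, -0.487, -0.012]
force: [1.1, 0.1, 0.2]
width: 0.176
grasp [0.4586 0.2434 0.1541] x yaw 17.9 z [ 0.007  0.004 -1.   ] F [1.1 0.1 0.2] w 16.2 j [-0.28  0.4  -0.41  1.92  0.21  0.86 -2.05] t 4.0
[0.642, -0.12, 0.15] 18 0 -> [ 64.4 401.9   3.9] [-0.002 -0.008 -0.003] clock 4.0
[0.642, -0.12, 0.05] 18 0 -> [ 63.6 402.1 103.9] [-0.002 -0.008 -0.003] clock 4.0
```

Run:
```python
from h import *
st();c,i=grab("wrist");cv2.imwrite("pics/w2.png",i)
```

```text
grasp [0.4586 0.2434 0.1541] x yaw 17.9 z [ 0.007  0.004 -1.   ] F [1.1 0.1 0.2] w 16.2 j [-0.28  0.4  -0.41  1.92  0.21  0.86 -2.05] t 4.0
```

View pics/w2.png

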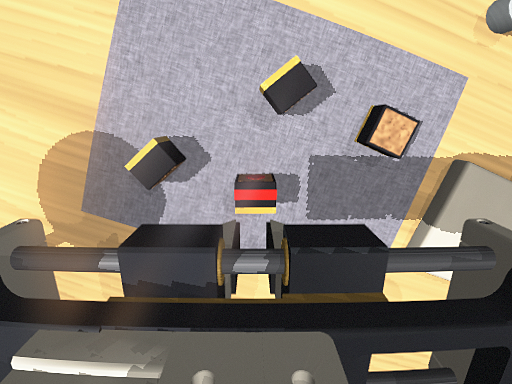

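```bash
python3 -m pendant '[[[0,0,0,0,0,0,-0.4],[0,0,0,0,0,0,-0.4],[0,0,0,0,0,0,-0.4],[0,0,0,0,0,0,-0.4],[0,0,0,0,0,0,-0.4],[0,0,0,0,0,0,-0.4]]]'
python3 - <<'E'
from h import *
st();to([.457,.2415,.026],18)
E
```

```text
clock: 4.8
position: [0.4563, 0.2417, 0.3087]
ee_rot: [3.103, 0.488, -0.0]
force: [-0.2, -0.6, -0.7]
width: 0.688
grasp [0.4563 0.2417 0.1497] x yaw 17.9 z [-0. -0. -1.] F [-0.2 -0.6 -0.7] w 63.3 j [-0.28  0.4  -0.41  1.93  0.21  0.85 -2.05] t 4.8
[0.457, 0.2415, 0.026] 18 0 -> [  0.6   0.4 123.7] [ 0.     0.    -0.002] clock 4.8
```

```bash
python3 -m pendant '[[[0,0,60,0,0,0,-0.4],[0,0,123,0,0,0,-0.4],[0,0,123,0,0,0,-0.4],[0,0,123,0,0,0,-0.4],[0,0,123,0,0,0,1],[0,0,123,0,0,0,1],[0,0,123,0,0,0,1],[0,0,123,0,0,0,1],[0,0,123,0,0,0,1],[0,0,123,0,0,0,1],[0,0,123,0,0,0,1],[0,0,80,0,0,0,1],[0,0,20,0,0,0,1],[0,0,0,0,0,0,1],[0,0,0,0,0,0,1]]]' 25
python3 - <<'E'
from h import *
st();to([.642,-.12,.15],18);to([.642,-.12,.06],18)
E
```

```text
clock: 6.68
position: [0.4567, 0.2419, 0.3104]
ee_rot: [-3.103, -0.487, -0.006]
force: [-0.3, 0.9, -1.5]
width: 0.44
grasp [0.4572 0.2421 0.1514] x yaw 17.8 z [ 0.003  0.002 -1.   ] F [-0.3  0.9 -1.5] w 40.5 j [-0.27  0.4  -0.42  1.92  0.21  0.85 -2.06] t 6.67
[0.642, -0.12, 0.15] 18 0 -> [ 65.5 401.3   1.5] [-0.    -0.004 -0.003] clock 6.67
[0.642, -0.12, 0.06] 18 0 -> [ 65.2 401.3  91.5] [-0.    -0.004 -0.003] clock 6.67
```

```bash
python3 -m pendant '[[[65,401,0,0,0,0,1],[65,401,0,0,0,0,1],[65,401,0,0,0,0,1],[65,401,0,0,0,0,1],[65,401,0,0,0,0,1],[65,401,0,0,0,0,1],[65,401,0,0,0,0,1],[65,401,0,0,0,0,1],[65,401,60,0,0,0,1],[65,401,112,0,0,0,1],[65,401,112,0,0,0,1],[65,401,112,0,0,0,1],[65,401,112,0,0,0,1],[65,401,112,0,0,0,-0.2],[65,401,112,0,0,0,-0.3],[65,401,112,0,0,0,-0.3],[65,401,112,0,0,0,-0.3],[65,401,60,0,0,0,-0.4],[65,401,0,0,0,0,-0.4],[65,401,0,0,0,0,-0.4]]]'
python3 - <<'E'
from h import *
st();c,i=grab("wrist");cv2.imwrite("pics/w3.png",i)
E
```

```text
clock: 9.18
position: [0.6429, -0.1199, 0.3142]
ee_rot: [3.101, 0.487, 0.014]
force: [-1.0, -0.2, 0.9]
width: 0.694
grasp [ 0.6444 -0.1201  0.1552] x yaw 17.9 z [ 0.009 -0.001 -1.   ] F [-1.  -0.2  0.9] w 63.9 j [ 0.31  0.58 -0.32  1.58  0.21  1.   -1.33] t 9.18
```

View pics/w3.png

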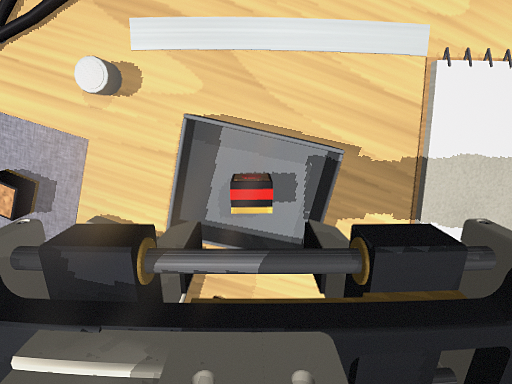

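Run:
```python
from h import *
to([.562,.243,.15],55)
```

```text
[0.562, 0.243, 0.15] 55 0 -> [  35.2 -370.1    1.7] [ 0.004 -0.004 -0.648] clock 9.22
```

Approach above and take a closer look first.

```bash
python3 -m pendant '[[[35,-370,0,0,0,-0.648,-0.4],[35,-370,0,0,0,-0.648,-0.4],[35,-370,0,0,0,-0.648,-0.4],[35,-370,0,0,0,-0.648,-0.4],[35,-370,0,0,0,-0.648,-0.4],[35,-370,0,0,0,-0.648,-0.4],[35,-370,0,0,0,-0.648,-0.4],[35,-370,0,0,0,-0.648,-0.4],[35,-370,0,0,0,-0.648,-0.4]]]'
python3 - <<'E'
from h import *
st();c,i=grab("wrist");cv2.imwrite("pics/w4.png",i)
to([.562,.243,.025],55)
E
```

```text
clock: 10.35
position: [0.5616, 0.241, 0.3079]
ee_rot: [2.788, 1.446, -0.002]
force: [0.5, 0.1, -0.3]
width: 0.702
grasp [0.5614 0.2407 0.1489] x yaw 54.8 z [-0.001 -0.001 -1.   ] F [ 0.5  0.1 -0.3] w 64.6 j [-0.14  0.56 -0.52  1.69  0.33  0.98 -1.39] t 10.35
[0.562, 0.243, 0.025] 55 0 -> [  2.   -0.9 124.2] [ 0.     0.001 -0.003] clock 10.4
```

View pics/w4.png

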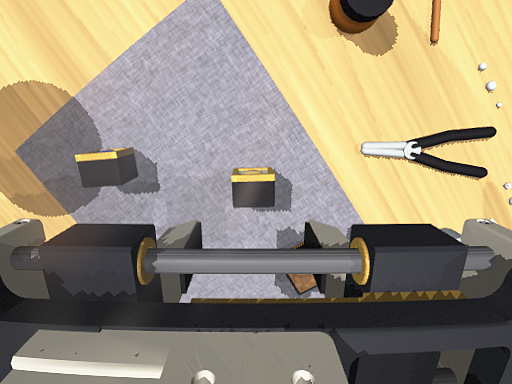

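Run:
```python
from h import *
c=cam("wrist")
Q=np.array([onz(c,u,v,.04) for u,v in[(233,175),(273,174),(275,207),(233,209)]]);print(Q.mean(0))
for k in range(4):
        e=Q[(k+1)%4]-Q[k];print("   ",np.round(np.hypot(*e[:2])*1000,1),np.degrees(np.arctan2(e[1],e[0])).round(1))
to([*Q.mean(0)[:2],.024],56)
```

```text
[0.56522818 0.24400381 0.04      ]
    37.0 -33.6
    32.2 -120.5
    40.2 147.8
    33.1 53.8
[np.float64(0.5652281826251635), np.float64(0.24400381212078756), 0.024] 56 0 -> [  4.7   1.2 125.1] [ 0.     0.001 -0.02 ] clock 10.4
```

```bash
python3 -m pendant '[[[5,1,60,0,0,-0.02,-0.4],[5,1,125,0,0,-0.02,-0.4],[5,1,125,0,0,-0.02,-0.4],[5,1,125,0,0,-0.02,-0.4],[5,1,125,0,0,-0.02,1],[5,1,125,0,0,-0.02,1],[5,1,125,0,0,-0.02,1],[5,1,125,0,0,-0.02,1],[5,1,125,0,0,-0.02,1],[5,1,125,0,0,-0.02,1],[5,1,80,0,0,-0.02,1],[5,1,20,0,0,-0.02,1],[5,1,-40,0,0,-0.02,1],[5,1,-40,0,0,-0.02,1]]]' 30
python3 - <<'E'
from h import *
st();to([.51,-.02,.2],-2);
E
```

```text
clock: 12.15
position: [0.5656, 0.2476, 0.354]
ee_rot: [2.772, 1.478, 0.014]
force: [0.0, 0.6, -1.6]
width: 0.435
grasp [0.5668 0.2483 0.195 ] x yaw 56.1 z [ 0.008  0.004 -1.   ] F [ 0.   0.6 -1.6] w 40.0 j [-0.13  0.53 -0.55  1.63  0.3   1.07 -1.35] t 12.15
[0.51, -0.02, 0.2] -2 0 -> [-253.1  103.    -6.6] [-0.    -0.009  1.015] clock 12.15
```

```bash
python3 -m pendant '[[[-253,103,0,0,0,1.015,1],[-253,103,0,0,0,1.015,1],[-253,103,0,0,0,1.015,1],[-253,103,0,0,0,1.015,1],[-253,103,0,0,0,1.015,1],[-253,103,0,0,0,1.015,1],[-253,103,0,0,0,1.015,1],[-253,103,0,0,0,1.015,1]]]'
python3 - <<'E'
from h import *
st();to([.52,-.02,.18],-2,35);to([.52,-.02,.15],-2,70);to([.52,-.02,.15],-2,80);
E
```

```text
clock: 13.15
position: [0.5091, -0.0206, 0.3482]
ee_rot: [-3.141, 0.051, 0.001]
force: [-0.2, 0.4, -0.2]
width: 0.436
grasp [ 0.509  -0.0206  0.1892] x yaw -1.9 z [-0.001  0.    -1.   ] F [-0.2  0.4 -0.2] w 40.1 j [ 0.17  0.33 -0.3   1.9   0.12  0.93 -1.79] t 13.15
[0.52, -0.02, 0.18] -2 35 -> [-80.3  -1.2  38.1] [-0.001  0.612  0.002] clock 13.15
[0.52, -0.02, 0.15] -2 70 -> [-138.4   -1.3  144. ] [-0.002  1.223  0.002] clock 13.15
[0.52, -0.02, 0.15] -2 80 -> [-145.6   -1.4  170.7] [-0.002  1.397  0.002] clock 13.15
```

```bash
python3 -m pendant '[[[-40,-1,10,0,0.3,0,1],[-40,-1,10,0,0.3,0,1],[-80,-1,38,0,0.61,0,1],[-80,-1,38,0,0.61,0,1],[-110,-1,90,0,0.92,0,1],[-110,-1,90,0,0.92,0,1],[-138,-1,144,0,1.22,0,1],[-138,-1,144,0,1.22,0,1],[-138,-1,144,0,1.22,0,1],[-138,-1,144,0,1.22,0,1],[-138,-1,144,0,1.22,0,1]]]'
python3 - <<'E'
from h import *
st();to([.52,-.02,.06],-2,70)
cv2.imwrite("pics/s4.png",grab("side")[1])
E
```

```text
clock: 14.52
position: [0.3823, -0.0551, 0.4506]
ee_rot: [-2.81, -0.009, -1.392]
force: [0.7, 0.5, -0.7]
width: 0.439
grasp [ 0.5088 -0.0539  0.3543] x yaw 0.2 z [ 0.795  0.007 -0.606] F [ 0.7  0.5 -0.7] w 40.4 j [-0.39 -0.27  0.32  2.43  1.19  0.12 -2.74] t 14.53
[0.52, -0.02, 0.06] -2 70 -> [-274.4  -39.6  194.9] [-0.038  0.302  0.018] clock 14.53
```

View pics/s4.png

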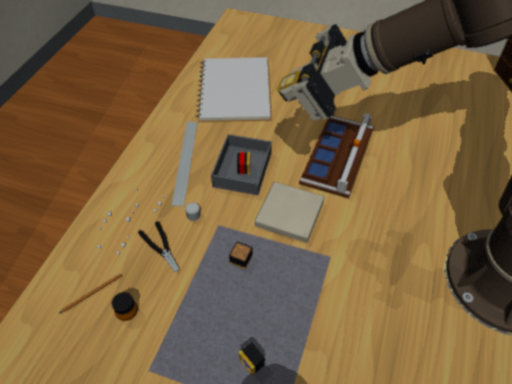

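Run:
```python
from h import *
to([.50,-.02,.25],0,0);to([.47,.01,.20],90,0)
```

```text
[0.5, -0.02, 0.25] 0 0 -> [ 36.  -35.9 121.7] [-0.006 -0.926  0.003] clock 14.57
[0.47, 0.01, 0.2] 90 0 -> [-22.  -65.9 128. ] [ 0.718 -0.727 -1.444] clock 14.57
```

```bash
python3 -m pendant '[[[10,-10,35,0,-0.3,0,1],[10,-10,35,0,-0.3,0,1],[10,-10,35,0,-0.3,0,1],[10,-10,35,0,-0.3,0,1]]]'
python3 - <<'E'
from h import *
st();to([.50,-.02,.25],0,0);
E
```

```text
clock: 15.08
position: [0.4172, -0.0436, 0.4369]
ee_rot: [-2.988, -0.011, -0.954]
force: [0.1, -0.3, -1.8]
width: 0.431
grasp [ 0.5093 -0.0425  0.3074] x yaw 0.3 z [ 0.58   0.007 -0.815] F [ 0.1 -0.3 -1.8] w 39.7 j [-0.94 -0.25  0.77  2.29  0.55  0.47 -2.12] t 15.07
[0.5, -0.02, 0.25] 0 0 -> [ 51.4 -22.9  70.9] [-0.005 -0.618  0.007] clock 15.07
```

```bash
python3 -m pendant '[[[51,-23,71,0,-0.62,0,1],[51,-23,71,0,-0.62,0,1],[51,-23,71,0,-0.62,0,1],[51,-23,71,0,-0.62,0,1],[51,-23,71,0,-0.62,0,1]]]'
python3 - <<'E'
from h import *
st();to([.47,.01,.20],90,0)
E
```

```text
clock: 15.7
position: [0.5005, -0.0233, 0.4062]
ee_rot: [3.138, 0.002, -0.014]
force: [0.3, -1.4, -0.3]
width: 0.428
grasp [ 0.4991 -0.0239  0.2473] x yaw 0.1 z [-0.009 -0.004 -1.   ] F [ 0.3 -1.4 -0.3] w 39.4 j [-0.87  0.35  1.08  1.92 -0.34  1.09 -1.22] t 15.7
[0.47, 0.01, 0.2] 90 0 -> [-30.1 -33.5  47.4] [-0.004  0.01  -1.57 ] clock 15.7
```

```bash
python3 -m pendant '[[[-30,-33,40,0,0,-1.57,1],[-30,-33,40,0,0,-1.57,1],[-30,-33,40,0,0,-1.57,1],[-30,-33,40,0,0,-1.57,1],[-30,-33,40,0,0,-1.57,1],[-30,-33,40,0,0,-1.57,1],[-30,-33,40,0,0,-1.57,1],[-30,-33,40,0,0,-1.57,1],[-30,-33,40,0,0,-1.57,1],[-30,-33,40,0,0,-1.57,1],[-30,-33,40,0,0,-1.57,1]]]'
python3 - <<'E'
from h import *
st();to([.47,.01,.20],90,35);to([.47,.01,.15],90,65)
E
```

```text
clock: 17.08
position: [0.4687, 0.0099, 0.3681]
ee_rot: [-2.22, -2.219, 0.001]
force: [-0.1, -0.1, 0.1]
width: 0.436
grasp [0.4683 0.0101 0.2091] x yaw 90.0 z [-0.003  0.002 -1.   ] F [-0.1 -0.1  0.1] w 40.1 j [-0.68  0.24  0.67  2.03 -0.19  0.93  0.09] t 17.07
[0.47, 0.01, 0.2] 90 35 -> [-91.1   1.4  37.7] [-0.002  0.609 -0.001] clock 17.07
[0.47, 0.01, 0.15] 90 65 -> [-144.2    1.7  150.6] [-0.002  1.133 -0.002] clock 17.07
```

```bash
python3 -m pendant '[[[-46,1,10,0,0.3,0,1],[-46,1,10,0,0.3,0,1],[-91,1,38,0,0.61,0,1],[-91,1,38,0,0.61,0,1],[-120,1,90,0,0.87,0,1],[-120,1,90,0,0.87,0,1],[-144,1,150,0,1.13,0,1],[-144,1,150,0,1.13,0,1],[-144,1,150,0,1.13,0,1],[-144,1,150,0,1.13,0,1],[-144,1,150,0,1.13,0,1]]]'
python3 - <<'E'
from h import *
st();to([.47,.01,.06],90,65);to([.47,.01,.06],90,75)
cv2.imwrite("pics/s5.png",grab("side")[1])
E
```

```text
clock: 18.45
position: [0.4702, -0.1323, 0.2197]
ee_rot: [-1.522, -1.528, -0.966]
force: [0.2, -0.8, -1.2]
width: 0.436
grasp [0.4696 0.0116 0.152 ] x yaw 90.2 z [-0.003  0.905 -0.426] F [ 0.2 -0.8 -1.2] w 40.1 j [ 0.23  0.76  0.36  1.98 -1.06  1.55  1.31] t 18.45
[0.47, 0.01, 0.06] 90 65 -> [-84.5  -0.2  37.8] [-0.003  0.004  0.002] clock 18.45
[0.47, 0.01, 0.06] 90 75 -> [-112.1   -0.2   40.3] [-0.004  0.178  0.001] clock 18.45
```

View pics/s5.png

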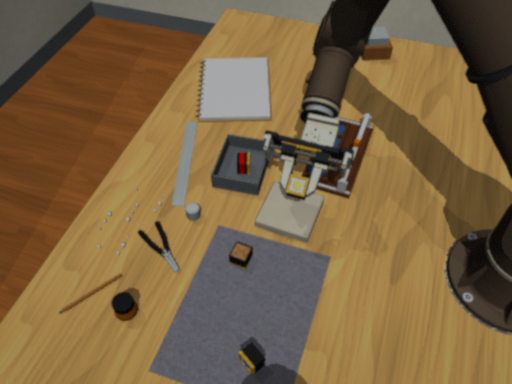

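```bash
python3 -m pendant '[[[-42,0,19,0,0,0,1],[-84,0,38,0,0,0,1],[-90,0,41,0,0,0,1],[-90,0,41,0,0,0,1],[-90,0,41,0,0,0,1]]]'
python3 - <<'E'
from h import *
st()
cv2.imwrite("pics/w5.png",grab("wrist")[1])
cv2.imwrite("pics/s6.png",cv2.resize(grab("side")[1][90:250,200:400],None,fx=3.5,fy=3.5))
E
```

```text
clock: 19.12
position: [0.4701, -0.1338, 0.1208]
ee_rot: [-1.522, -1.526, -0.967]
force: [-0.4, 0.1, -0.3]
width: 0.431
grasp [0.4696 0.0101 0.0533] x yaw 90.1 z [-0.003  0.905 -0.425] F [-0.4  0.1 -0.3] w 39.7 j [ 0.26  0.95  0.32  1.97 -1.12  1.47  1.45] t 19.12
```

View pics/w5.png

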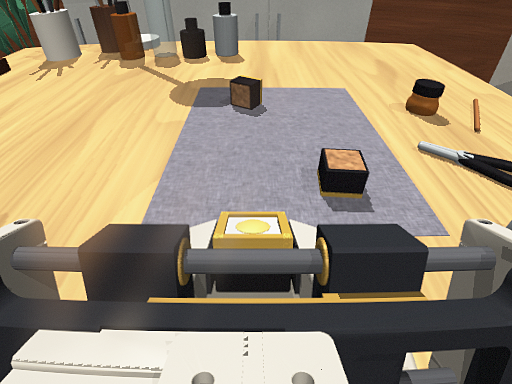

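View pics/s6.png

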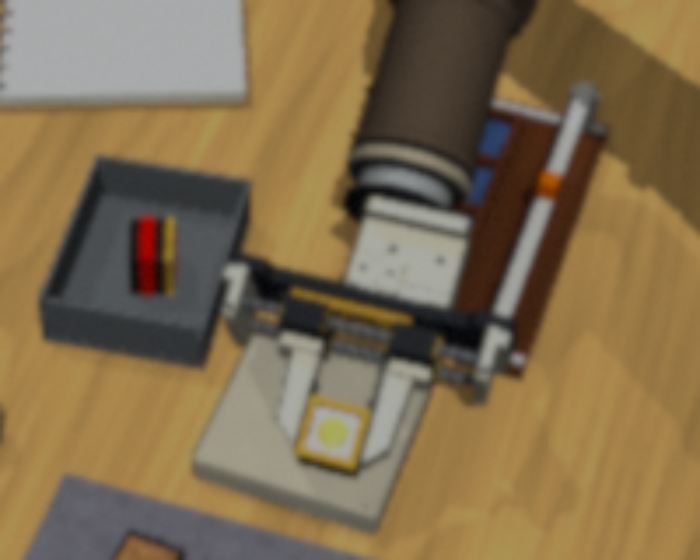

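```bash
python3 -m pendant '[[[0,0,0,0,0,0,-0.4],[0,0,0,0,0,0,-0.4],[0,0,0,0,0,0,-0.4],[0,0,0,0,0,0,-0.4],[0,0,-30,0,0,0,-0.4],[0,0,-60,0,0,0,-0.4],[0,0,-60,0,0,0,-0.4]]]'
python3 - <<'E'
from h import *
st();to([.47,.0,.2],90,30);to([.47,.008,.18],90)
cv2.imwrite("pics/w6.png",grab("wrist")[1])
E
```

```text
clock: 20.1
position: [0.4698, -0.1903, 0.1452]
ee_rot: [-1.526, -1.525, -0.967]
force: [-0.1, 0.1, 0.2]
width: 0.698
grasp [ 0.4697 -0.0464  0.0774] x yaw 89.8 z [-0.001  0.905 -0.426] F [-0.1  0.1  0.2] w 64.3 j [ 0.32  0.93  0.36  1.89 -1.04  1.56  1.41] t 20.1
[0.47, 0.0, 0.2] 90 30 -> [221.4  -0.   18.2] [-0.001 -0.607 -0.001] clock 20.1
[0.47, 0.008, 0.18] 90 0 -> [259.8  -0.   96.8] [-1.000e-03 -1.131e+00 -1.000e-03] clock 20.1
```

View pics/w6.png

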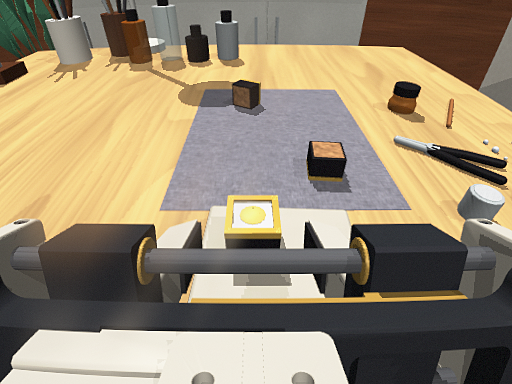

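```bash
python3 -m pendant '[[[100,0,0,0,-0.1,0,-0.4],[221,0,18,0,-0.6,0,-0.4],[221,0,18,0,-0.6,0,-0.4],[221,0,18,0,-0.6,0,-0.4],[221,0,18,0,-0.6,0,-0.4],[221,0,18,0,-0.6,0,-0.4],[260,0,97,0,-1.13,0,-0.4],[260,0,97,0,-1.13,0,-0.4],[260,0,97,0,-1.13,0,-0.4],[260,0,97,0,-1.13,0,-0.4],[260,0,97,0,-1.13,0,-0.4]]]'
python3 - <<'E'
from h import *
st();c,i=grab("top");cv2.imwrite("pics/w7.png",grab("wrist")[1]);cv2.imwrite("pics/t7.png",i)
to([.47,.008,.18],90)
E
```

```text
clock: 21.52
position: [0.4694, 0.0088, 0.338]
ee_rot: [-2.216, -2.216, -0.001]
force: [0.3, -0.7, -0.5]
width: 0.698
grasp [0.4685 0.0098 0.179 ] x yaw 90.0 z [-0.006  0.006 -1.   ] F [ 0.3 -0.7 -0.5] w 64.2 j [-0.72  0.3   0.74  2.07 -0.28  0.87  0.18] t 21.52
[0.47, 0.008, 0.18] 90 0 -> [-0.1  0.4 -0.5] [-0.004 -0.005 -0.002] clock 21.62
```

View pics/w7.png

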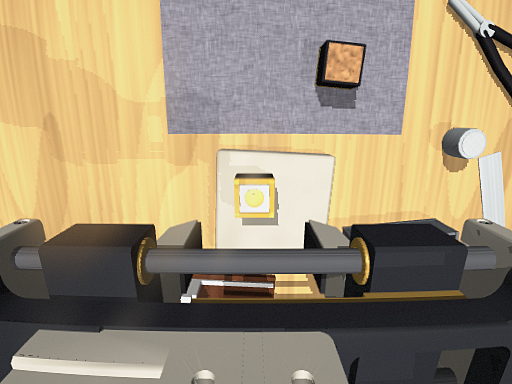

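Run:
```python
from h import *
c=cam("wrist");i=cv2.imread("pics/w7.png")
hsv=cv2.cvtColor(i,cv2.COLOR_BGR2HSV);m=cv2.inRange(hsv,(18,120,120),(35,255,255));m[:160]=0;m[230:]=0;m[:,:215]=0;m[:,320:]=0
ys,xs=np.nonzero(m);print(xs.min(),xs.max(),ys.min(),ys.max())
r=cv2.minAreaRect(np.c_[xs,ys].astype(np.float32));print(r)
Q=np.array([onz(c,u,v,.057) for u,v in cv2.boxPoints(r)]);print(Q.mean(0))
for k in range(4):
        e=Q[(k+1)%4]-Q[k];print("   ",np.round(np.hypot(*e[:2])*1000,1),np.degrees(np.arctan2(e[1],e[0])).round(1))
to([*Q.mean(0)[:2],.043],90)
```

```text
215 274 161 225
((244.5, 193.0), (64.0, 59.0), 90.0)
[0.46074887 0.00817599 0.057     ]
    56.8 -0.0
    65.8 -88.8
    60.5 -179.9
    66.0 87.9
[np.float64(0.4607488683581953), np.float64(0.008175993869093921), 0.043] 90 0 -> [ -0.7  -8.3 136.5] [-0.004 -0.005 -0.002] clock 21.62
```

```bash
cat >> h.py <<'E'
def quad(c,P,z):
    Q=np.array([onz(c,u,v,z) for u,v in P]);print("centre",Q.mean(0).round(4))
    for k in range(4):
        e=Q[(k+1)%4]-Q[k];print("   ",np.round(np.hypot(*e[:2])*1000,1),np.degrees(np.arctan2(e[1],e[0])).round(1))
    return Q.mean(0)
def box(c,i,roi,z,lo=(20,150,130),hi=(32,255,255)):
    x0,y0,x1,y1=roi;m=np.zeros(i.shape[:2],np.uint8);m[y0:y1,x0:x1]=cv2.inRange(cv2.cvtColor(i,cv2.COLOR_BGR2HSV),lo,hi)[y0:y1,x0:x1]
    k=max(cv2.findContours(m,cv2.RETR_EXTERNAL,cv2.CHAIN_APPROX_NONE)[0],key=cv2.contourArea)
    P=cv2.boxPoints(cv2.minAreaRect(k));print(P.round(1).tolist());return quad(c,P,z)
E
python3 - <<'E'
from h import *
c=cam("wrist");i=cv2.imread("pics/w7.png")
h=cv2.cvtColor(i,cv2.COLOR_BGR2HSV);print(h[183,240],h[200,237],h[160,240],h[240,240],h[225,222])
Q=box(c,i,(220,165,320,225),.057)
to([*Q[:2],.043],90)
E
```

```text
[ 20 132 228] [ 23 136 241] [ 23  19 242] [ 22  24 237] [ 23  25 237]
[[243.89999389648438, 215.89999389648438], [245.0, 182.10000610351562], [274.0, 183.0], [273.0, 216.8000030517578]]
centre [0.4752 0.0023 0.057 ]
    35.1 87.8
    28.5 -1.8
    35.2 -90.6
    29.5 178.2
[np.float64(0.4751825304039287), np.float64(0.0022772571284555235), 0.043] 90 0 -> [ -6.6   6.2 136.4] [-0.004 -0.005 -0.002] clock 21.62
```

```bash
sed -i 's/lo=(20,150,130)/lo=(15,80,130)/' h.py
python3 - <<'E'
from h import *
c=cam("wrist");i=cv2.imread("pics/w7.png")
Q=box(c,i,(220,165,320,230),.057)
to([*Q[:2],.043],90)
E
```

```text
[[234.0, 178.0], [274.0, 178.0], [274.0, 217.0], [234.0, 217.0]]
centre [0.4702 0.0042 0.057 ]
    39.1 0.0
    40.4 -88.8
    40.7 -179.9
    40.5 89.0
[np.float64(0.4702158896595139), np.float64(0.004186930636145411), 0.043] 90 0 -> [ -4.7   1.2 136.5] [-0.004 -0.005 -0.002] clock 21.62
```

Run:
```python
from h import *
for n,f in(("top","pics/top0.png"),("side","pics/side0.png")):
    c=cam(n);i=cv2.imread(f);m=cv2.inRange(cv2.cvtColor(i,cv2.COLOR_BGR2HSV),(100,90,40),(125,255,255))
    if n=="top":m[:, :290]=0;m[:,395:]=0
    else: m[:,:290]=0;m[210:]=0;m[:100]=0;m[:,380:]=0
    for k in cv2.findContours(m,0,2)[0]:
        if cv2.contourArea(k)>80:
            (u,v),s,a=cv2.minAreaRect(k);M=cv2.moments(k);print(n,round(u,1),round(v,1),np.round(s,1),onz(c,u,v,.008).round(4),onz(c,M['m10']/M['m00'],M['m01']/M['m00'],.008).round(4))
c=cam("top");i=cv2.imread("pics/top0.png");m=cv2.inRange(cv2.cvtColor(i,cv2.COLOR_BGR2HSV),(8,180,130),(20,255,255));m[:255]=0;m[:,:330]=0;m[:,360:]=0
ys,xs=np.nonzero(m);print(len(xs),onz(c,xs.mean(),ys.mean(),.0665))
```

```text
top 366.9 239.2 [15.3 15.7] [ 0.4523 -0.3358  0.008 ] [ 0.4523 -0.3357  0.008 ]
top 347.0 237.5 [15. 14.] [ 0.4549 -0.2789  0.008 ] [ 0.4547 -0.2799  0.008 ]
top 328.0 235.5 [15. 14.] [ 0.4584 -0.2247  0.008 ] [ 0.4583 -0.2247  0.008 ]
top 308.9 234.1 [15.1 15.7] [ 0.4602 -0.1703  0.008 ] [ 0.4601 -0.1702  0.008 ]
side 318.1 169.2 [18.4 11.1] [ 0.4605 -0.1736  0.008 ] [ 0.4602 -0.1735  0.008 ]
side 324.3 154.6 [17.8 10.4] [ 0.4578 -0.229   0.008 ] [ 0.458 -0.229  0.008]
side 330.1 140.6 [17.4  9.7] [ 0.4556 -0.2845  0.008 ] [ 0.4552 -0.2842  0.008 ]
side 335.7 127.6 [16.7  9. ] [ 0.4528 -0.3394  0.008 ] [ 0.4526 -0.3394  0.008 ]
20 [ 0.38406381 -0.24588566  0.0665    ]
```

```bash
python3 -m pendant '[[[-5,1,60,0,0,0,-0.4],[-5,1,123,0,0,0,-0.4],[-5,1,123,0,0,0,-0.4],[-5,1,123,0,0,0,-0.4],[-5,1,123,0,0,0,1],[-5,1,123,0,0,0,1],[-5,1,123,0,0,0,1],[-5,1,123,0,0,0,1],[-5,1,123,0,0,0,1],[-5,1,123,0,0,0,1],[-5,1,60,0,0,0,1],[-5,1,0,0,0,0,1],[-5,1,0,0,0,0,1]]]' 30
python3 - <<'E'
from h import *
st()
E
```

```text
clock: 23.25
position: [0.4721, 0.0047, 0.3429]
ee_rot: [-2.218, -2.224, -0.011]
force: [-0.6, -0.1, -1.0]
width: 0.432
grasp [0.4728 0.0055 0.1839] x yaw 90.2 z [ 0.005  0.005 -1.   ] F [-0.6 -0.1 -1. ] w 39.8 j [-0.74  0.3   0.78  2.06 -0.29  0.88  0.21] t 23.25
```

Run:
```python
from h import *
to([.4525,-.3375,.16],87)
```

```text
[0.4525, -0.3375, 0.16] 87 0 -> [-342.3  -20.7   21.9] [ 0.004 -0.005  0.055] clock 23.25
```

```bash
python3 -m pendant '[[[-342,-21,10,0,0,0.055,1],[-342,-21,22,0,0,0.055,1],[-342,-21,22,0,0,0.055,1],[-342,-21,22,0,0,0.055,1],[-342,-21,22,0,0,0.055,1],[-342,-21,22,0,0,0.055,1],[-342,-21,22,0,0,0.055,1],[-342,-21,22,0,0,0.055,1],[-342,-21,22,0,0,0.055,1]]]'
python3 - <<'E'
from h import *
st();c,i=grab("wrist");cv2.imwrite("pics/w8.png",i)
m=cv2.inRange(cv2.cvtColor(i,cv2.COLOR_BGR2HSV),(100,90,40),(125,255,255))
for k in cv2.findContours(m,0,2)[0]:
    if cv2.contourArea(k)>80:
        P=cv2.boxPoints(cv2.minAreaRect(k));print(P.round(0).tolist());quad(c,P,.008)
E
```

```text
clock: 24.38
position: [0.4511, -0.3356, 0.3157]
ee_rot: [-2.273, -2.161, -0.001]
force: [0.0, 0.1, -0.2]
width: 0.434
grasp [ 0.4506 -0.3349  0.1567] x yaw 87.1 z [-0.003  0.004 -1.   ] F [ 0.   0.1 -0.2] w 40.0 j [ 0.02  0.5   0.75  1.88 -0.42  0.93  0.92] t 24.38
[[231.0, 165.0], [276.0, 165.0], [276.0, 203.0], [231.0, 203.0]]
centre [ 0.4517 -0.3322  0.008 ]
    47.8 -2.8
    42.2 -91.5
    49.6 177.2
    42.2 86.0
[[230.0, 156.0], [230.0, 109.0], [276.0, 109.0], [276.0, 156.0]]
centre [ 0.4538 -0.2777  0.008 ]
    47.8 86.1
    46.6 -2.8
    47.7 -91.7
    48.5 177.2
[[229.0, 100.0], [229.0, 51.0], [277.0, 51.0], [277.0, 100.0]]
centre [ 0.4565 -0.2222  0.008 ]
    46.0 86.2
    46.6 -2.8
    46.0 -91.8
    48.3 177.2
[[228.0, 0.0], [278.0, 0.0], [278.0, 39.0], [228.0, 39.0]]
centre [ 0.459  -0.1711  0.008 ]
    47.1 -2.9
    34.6 -91.9
    48.2 177.2
    34.6 86.3
```

View pics/w8.png

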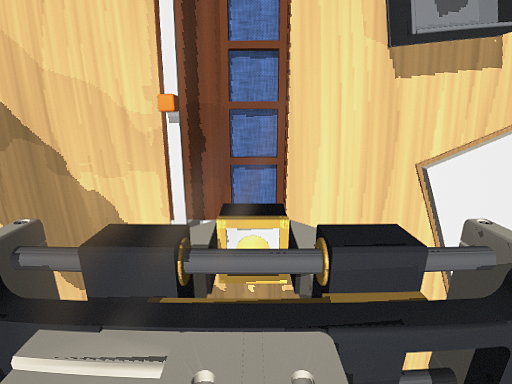

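Run:
```python
from h import *
to([.4515,-.334,.052],87.2);to([.4515,-.334,.04],87.2)
```

```text
[0.4515, -0.334, 0.052] 87.2 0 -> [  1.3   0.6 104.8] [-0.003 -0.004 -0.001] clock 24.43
[0.4515, -0.334, 0.04] 87.2 0 -> [  1.2   0.6 116.8] [-0.003 -0.004 -0.001] clock 24.43
```

```bash
python3 -m pendant '[[[1,1,60,0,0,0,1],[1,1,104,0,0,0,1],[1,1,104,0,0,0,1],[1,1,104,0,0,0,1],[1,1,110,0,0,0,1],[1,1,116,0,0,0,1],[1,1,116,0,0,0,1]]]'
python3 - <<'E'
from h import *
st();cv2.imwrite("pics/s9.png",cv2.resize(grab("side")[1][90:250,200:400],None,fx=3.5,fy=3.5))
cv2.imwrite("pics/w9.png",grab("wrist")[1])
E
```

```text
clock: 25.3
position: [0.4525, -0.335, 0.2019]
ee_rot: [-2.275, -2.162, -0.006]
force: [1.0, 5.9, 9.3]
width: 0.431
grasp [ 0.4526 -0.3343  0.0429] x yaw 87.1 z [ 0.001  0.004 -1.   ] F [1.  5.9 9.3] w 39.6 j [ 0.12  0.66  0.61  1.96 -0.58  0.71  1.04] t 25.3
```

View pics/w9.png

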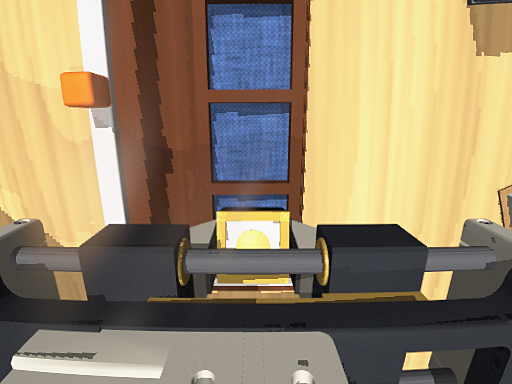

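Run:
```python
from h import *
c=cam("wrist");i=cv2.imread("pics/w9.png")
m=cv2.inRange(cv2.cvtColor(i,cv2.COLOR_BGR2HSV),(100,90,40),(125,255,255))
for k in cv2.findContours(m,0,2)[0]:
    if cv2.contourArea(k)>300:
        P=cv2.boxPoints(cv2.minAreaRect(k));print(P.round(0).tolist());quad(c,P,.008)
# walls' top edges around pocket 2
quad(c,[(209,101),(292,101),(293,184),(208,184)],.018)
quad(c,[(217,211),(289,211),(289,282),(217,282)],.042)
```

```text
[[248.0, 195.0], [286.0, 195.0], [286.0, 209.0], [248.0, 209.0]]
centre [ 0.4635 -0.3173  0.008 ]
    25.1 -2.9
    9.7 -91.0
    25.5 177.1
    9.7 86.9
[[210.0, 103.0], [288.0, 103.0], [288.0, 179.0], [210.0, 179.0]]
centre [ 0.4536 -0.2773  0.008 ]
    47.6 -2.9
    47.4 -91.1
    50.8 177.1
    47.4 85.0
[[207.0, 4.0], [291.0, 4.0], [291.0, 89.0], [207.0, 89.0]]
centre [ 0.4565 -0.2222  0.008 ]
    48.0 -2.9
    46.8 -91.3
    50.7 177.1
    46.8 85.3
centre [ 0.4546 -0.2776  0.018 ]
    47.6 -2.9
    49.0 -90.2
    52.4 177.1
    49.0 84.2
centre [ 0.4533 -0.3334  0.042 ]
    38.9 -2.9
    44.0 -90.7
    42.2 177.1
    44.0 85.0
```

View pics/s9.png

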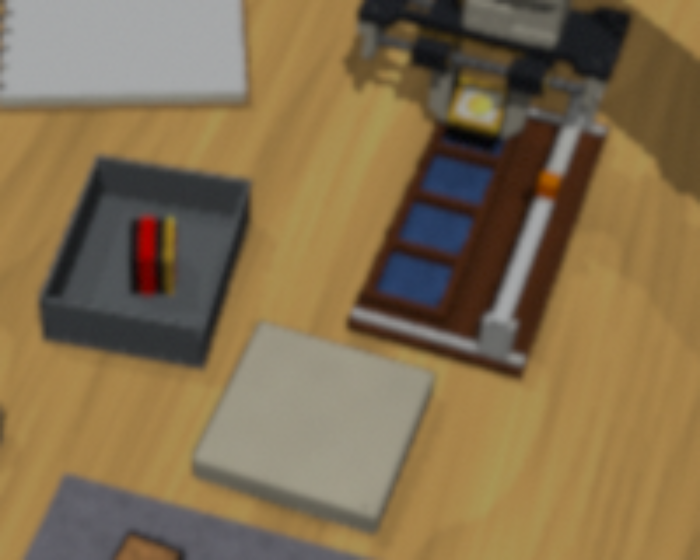

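```bash
python3 -m pendant '[[[0,0,-30,0,0,0,1],[0,0,-30,0,0,0,1],[0,0,-30,0,0,0,1]]]'
python3 - <<'E'
from h import *
st();c,i=grab("wrist");cv2.imwrite("pics/w10.png",cv2.resize(i[180:310,150:350],None,fx=4,fy=4))
E
```

```text
clock: 25.78
position: [0.4517, -0.3357, 0.2304]
ee_rot: [-2.276, -2.161, -0.002]
force: [-0.6, 0.6, -0.7]
width: 0.429
grasp [ 0.4515 -0.3352  0.0714] x yaw 87.0 z [-0.001  0.003 -1.   ] F [-0.6  0.6 -0.7] w 39.5 j [ 0.09  0.62  0.65  1.94 -0.54  0.76  1.01] t 25.77
```

View pics/w10.png

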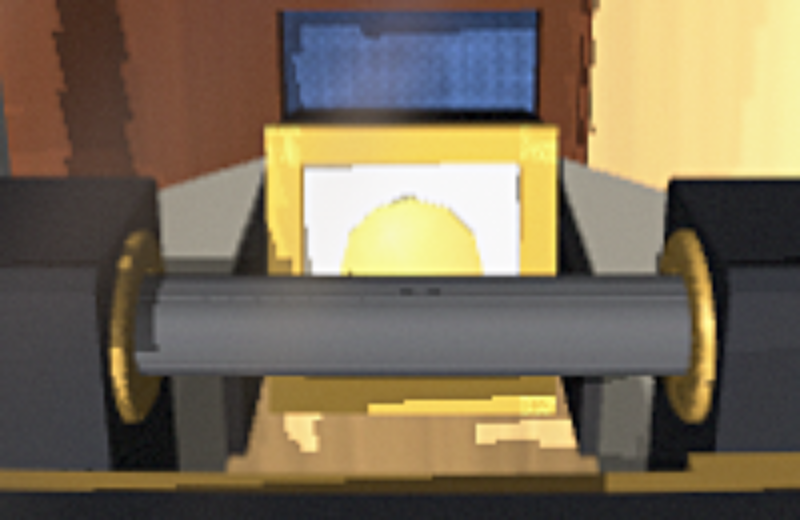

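Run:
```python
from h import *
to([.475,.0,.1],90);to([.475,.0,.058],90)
```

```text
[0.475, 0.0, 0.1] 90 0 -> [336.4   5.9 -28. ] [-0.002 -0.003 -0.052] clock 25.82
[0.475, 0.0, 0.058] 90 0 -> [336.3   6.   14. ] [-0.002 -0.003 -0.052] clock 25.82
```

```bash
python3 -m pendant '[[[0,0,-50,0,0,0,1],[100,6,-50,0,0,-0.05,1],[336,6,-50,0,0,-0.05,1],[336,6,-50,0,0,-0.05,1],[336,6,-50,0,0,-0.05,1],[336,6,-50,0,0,-0.05,1],[336,6,-50,0,0,-0.05,1],[336,6,-20,0,0,-0.05,1],[336,6,8,0,0,-0.05,1],[336,6,12,0,0,-0.05,1],[336,6,12,0,0,-0.05,1],[336,6,12,0,0,-0.05,-0.3],[336,6,12,0,0,-0.05,-0.3],[336,6,12,0,0,-0.05,-0.3],[336,6,-50,0,0,-0.05,-0.4],[336,6,-110,0,0,-0.05,-0.4],[336,6,-110,0,0,-0.05,-0.4],[336,6,-110,0,0,-0.05,-0.4]]]'
python3 - <<'E'
from h import *
st();c,i=grab("wrist");cv2.imwrite("pics/w11.png",i)
Q=box(c,i,(220,165,320,230),.057)
to([*Q[:2],.052],90)
E
```

```text
clock: 28.08
position: [0.475, -0.0006, 0.3408]
ee_rot: [-2.22, -2.216, -0.002]
force: [0.7, -0.4, 0.5]
width: 0.698
grasp [0.4746 0.     0.1818] x yaw 89.9 z [-0.002  0.004 -1.   ] F [ 0.7 -0.4  0.5] w 64.2 j [-0.77  0.33  0.85  2.06 -0.33  0.89  0.26] t 28.07
[[233.0, 178.0], [273.0, 178.0], [273.0, 217.0], [233.0, 217.0]]
centre [ 0.4752 -0.0056  0.057 ]
    39.4 0.0
    40.8 -88.9
    41.0 -180.0
    40.8 88.9
[np.float64(0.4751630340627622), np.float64(-0.005648081686119282), 0.052] 90 0 -> [ -5.4   0.9 129.2] [-0.004 -0.003 -0.002] clock 28.12
```

View pics/w11.png

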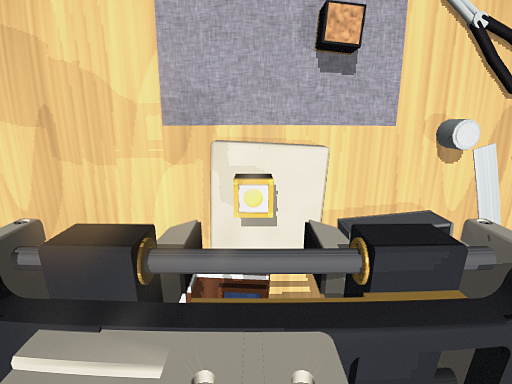

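Run:
```python
from h import *
c,i=grab("side");cv2.imwrite("pics/s11.png",cv2.resize(i[170:250,240:340],None,fx=8,fy=7,interpolation=cv2.INTER_CUBIC))
c,i=grab("top");cv2.imwrite("pics/t11.png",cv2.resize(i[180:260,220:320],None,fx=8,fy=7,interpolation=cv2.INTER_CUBIC))
```

```text
(no output)
```

View pics/s11.png

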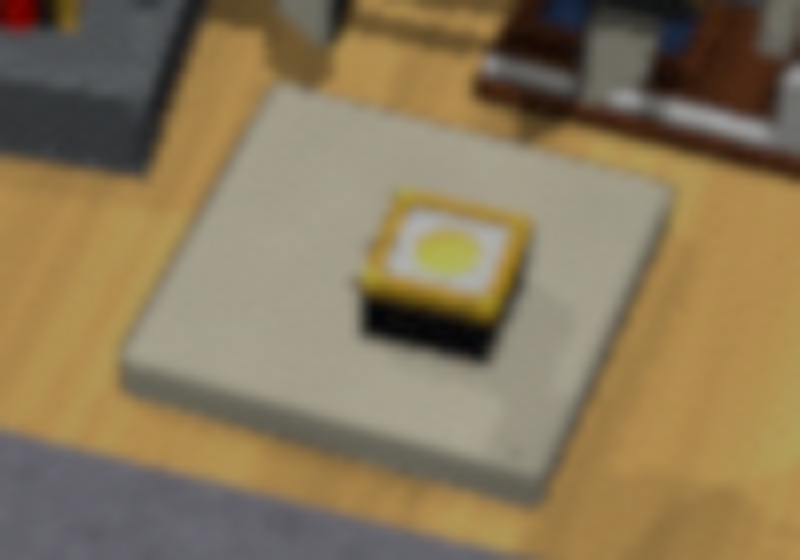

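View pics/t11.png

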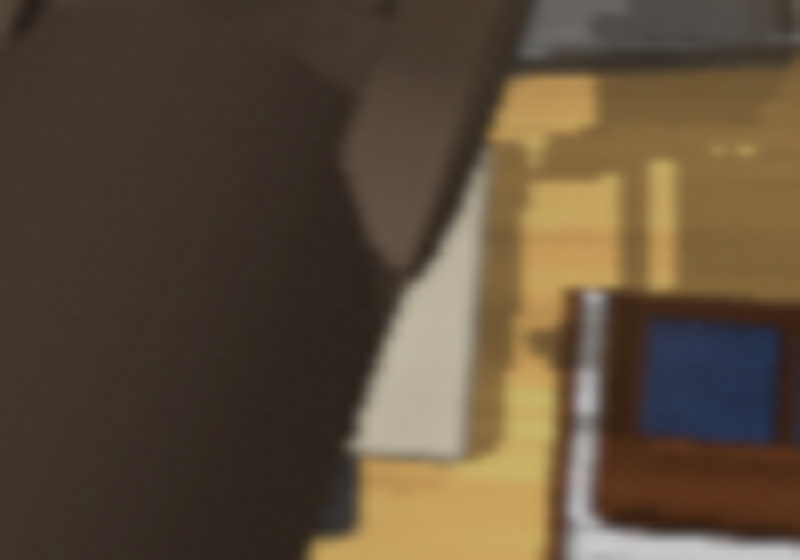

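Run:
```python
from h import *
c=cam("side")
quad(c,[(240+u/8,170+v/7) for u,v in[(397,188),(533,220),(493,325),(363,288)]],.057)
quad(c,[(240+u/8,170+v/7) for u,v in[(278,82),(674,188),(545,478),(123,363)]],.025)
quad(cam("top"),[(230+u/4,135+v/4) for u,v in[(25,248),(205,262),(193,440),(10,428)]],.025)
c=cam("wrist")
quad(c,[(214,142),(327,147),(328,250),(205,250)],.025)
```

```text
centre [ 0.4734 -0.0032  0.057 ]
    40.6 179.4
    44.7 90.8
    38.7 -3.7
    42.7 -86.4
centre [ 0.4881 -0.0164  0.025 ]
    126.7 176.6
    127.1 87.5
    126.5 -2.2
    129.9 -92.4
centre [ 0.4898 -0.0211  0.025 ]
    129.1 -92.1
    126.5 177.6
    127.7 88.7
    128.2 -1.8
centre [ 0.4917 -0.0179  0.025 ]
    121.3 -2.5
    122.1 -85.3
    146.7 180.0
    127.8 83.0
```

```bash
python3 -m pendant '[[[-5,1,60,0,0,0,-0.4],[-5,1,120,0,0,0,-0.4],[-5,1,126,0,0,0,-0.4],[-5,1,126,0,0,0,-0.4],[-5,1,126,0,0,0,-0.4]]]' 40
python3 - <<'E'
from h import *
st();c,i=grab("wrist");cv2.imwrite("pics/w12.png",i)
E
```

```text
clock: 28.85
position: [0.4769, -0.0057, 0.2167]
ee_rot: [-2.222, -2.217, -0.004]
force: [-0.1, -0.5, 1.1]
width: 0.7
grasp [ 0.4769 -0.0051  0.0577] x yaw 89.9 z [ 0.     0.004 -1.   ] F [-0.1 -0.5  1.1] w 64.4 j [-0.58  0.54  0.66  2.16 -0.58  0.62  0.49] t 28.85
```

View pics/w12.png

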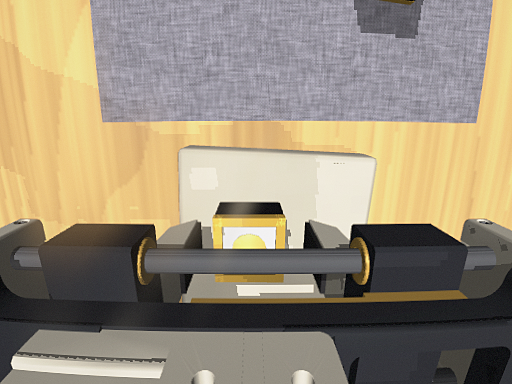

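Run:
```python
from h import *
c=cam("wrist")
print(onz(c,250,216,.057),onz(c,250,281,.057), proj(c,[.477,-.0051+.02,.057]),proj(c,[.477,-.0051-.02,.057]))
```

```text
[0.47589759 0.01513302 0.057     ] [ 0.47575428 -0.02520215  0.057     ] (np.float64(252.0341551024184), np.float64(216.4029892753972)) (np.float64(252.13221338190914), np.float64(280.84597377207456))
```

```bash
python3 -m pendant '[[[0,0,1,0,0,0,1],[0,0,1,0,0,0,1],[0,0,1,0,0,0,1],[0,0,1,0,0,0,1],[0,0,1,0,0,0,1],[0,0,1,0,0,0,1],[0,0,-40,0,0,0,1],[0,0,-70,0,0,0,1],[0,0,-70,0,0,0,1],[0,0,-70,0,0,0,1]]]' 40
python3 - <<'E'
from h import *
st();c,i=grab("wrist");cv2.imwrite("pics/w13.png",i[180:300,150:350]);to([.451,-.333,.1],87.2);to([.451,-.333,.055],87.2)
E
```

```text
clock: 30.15
position: [0.4758, -0.0055, 0.2844]
ee_rot: [-2.22, -2.216, -0.0]
force: [-1.0, -0.5, -1.0]
width: 0.433
grasp [ 0.4753 -0.005   0.1254] x yaw 89.9 z [-0.003  0.003 -1.   ] F [-1.  -0.5 -1. ] w 39.9 j [-0.69  0.43  0.79  2.11 -0.44  0.77  0.38] t 30.15
[0.451, -0.333, 0.1] 87.2 0 -> [-327.5  -23.9   24.2] [-0.004 -0.003  0.047] clock 30.2
[0.451, -0.333, 0.055] 87.2 0 -> [-327.7  -23.7   69.2] [-0.004 -0.003  0.047] clock 30.2
```

View pics/w13.png

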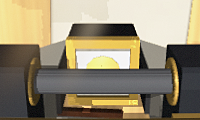

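```bash
python3 -m pendant '[[[-327,-24,0,0,0,0.047,1],[-327,-24,0,0,0,0.047,1],[-327,-24,0,0,0,0.047,1],[-327,-24,0,0,0,0.047,1],[-327,-24,0,0,0,0.047,1],[-327,-24,20,0,0,0.047,1],[-327,-24,40,0,0,0.047,1],[-327,-24,69,0,0,0.047,1],[-327,-24,69,0,0,0.047,1],[-327,-24,69,0,0,0.047,1]]]' 40
python3 - <<'E'
from h import *
st();c,i=grab("wrist");cv2.imwrite("pics/w14.png",i)
m=cv2.inRange(cv2.cvtColor(i,cv2.COLOR_BGR2HSV),(100,90,40),(125,255,255))
for k in cv2.findContours(m,0,2)[0]:
    if cv2.contourArea(k)>300:
        P=cv2.boxPoints(cv2.minAreaRect(k));print(P.round(0).tolist());quad(c,P,.008)
E
```

```text
clock: 31.45
position: [0.4511, -0.3327, 0.2151]
ee_rot: [-2.273, -2.162, 0.0]
force: [-0.3, -0.2, -0.9]
width: 0.433
grasp [ 0.4506 -0.3322  0.0561] x yaw 87.2 z [-0.003  0.003 -1.   ] F [-0.3 -0.2 -0.9] w 39.8 j [ 0.09  0.64  0.66  1.96 -0.58  0.74  1.04] t 31.45
[[220.0, 192.0], [287.0, 192.0], [287.0, 213.0], [220.0, 213.0]]
centre [ 0.4521 -0.3193  0.008 ]
    47.5 -2.7
    15.8 -90.9
    48.5 177.3
    15.8 85.4
[[217.0, 107.0], [289.0, 107.0], [289.0, 178.0], [217.0, 178.0]]
centre [ 0.4538 -0.2774  0.008 ]
    47.4 -2.8
    47.7 -90.9
    50.4 177.3
    47.8 85.4
[[215.0, 15.0], [292.0, 15.0], [292.0, 94.0], [215.0, 94.0]]
centre [ 0.4568 -0.2219  0.008 ]
    47.6 -2.8
    47.1 -91.2
    50.2 177.2
    47.2 85.7
```

View pics/w14.png

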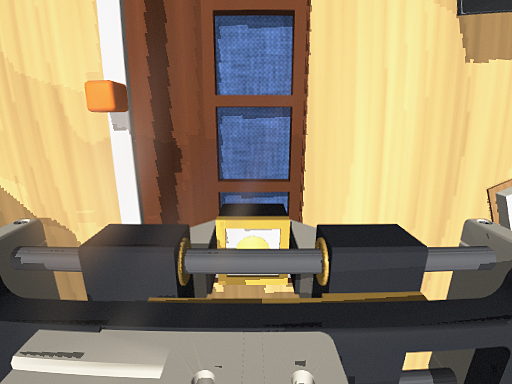

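```bash
python3 -m pendant '[[[0,0,8,0,0,0,1],[0,0,12,0,0,0,1],[0,0,15,0,0,0,1],[0,0,15,0,0,0,1]]]' 40
python3 - <<'E'
from h import *
st();c,i=grab("wrist");cv2.imwrite("pics/w15.png",i[180:300,150:350])
E
```

```text
clock: 32.0
position: [0.4511, -0.3324, 0.1998]
ee_rot: [-2.272, -2.163, -0.0]
force: [0.3, 1.1, -0.9]
width: 0.431
grasp [ 0.4507 -0.3319  0.0408] x yaw 87.2 z [-0.003  0.003 -1.   ] F [ 0.3  1.1 -0.9] w 39.7 j [ 0.1   0.66  0.64  1.97 -0.6   0.71  1.06] t 32.0
```

View pics/w15.png

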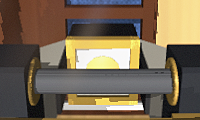

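```bash
python3 -m pendant '[[[0,0,0,0,0,0,-0.3],[0,0,0,0,0,0,-0.3],[0,0,0,0,0,0,-0.3],[0,0,0,0,0,0,-0.3],[0,0,-40,0,0,0,-0.4],[0,0,-100,0,0,0,-0.4],[0,0,-130,0,0,0,-0.4],[-60,0,-130,0,0,0,-0.4],[-60,0,-130,0,0,0,-0.4]]]' 30
python3 - <<'E'
from h import *
st();c,i=grab("wrist");cv2.imwrite("pics/w16.png",i);to([.4576,.3437,.15],58)
quad
E
```

```text
clock: 33.17
position: [0.4468, -0.3969, 0.331]
ee_rot: [-2.281, -2.16, 0.003]
force: [-0.2, 0.1, -0.6]
width: 0.702
grasp [ 0.4465 -0.3971  0.172 ] x yaw 86.9 z [-0.002 -0.001 -1.   ] F [-0.2  0.1 -0.6] w 64.5 j [ 0.11  0.55  0.78  1.78 -0.45  1.    1.02] t 33.17
[0.4576, 0.3437, 0.15] 58 0 -> [738.  -28.7  22.3] [-0.003 -0.001  0.506] clock 33.23
```

View pics/w16.png

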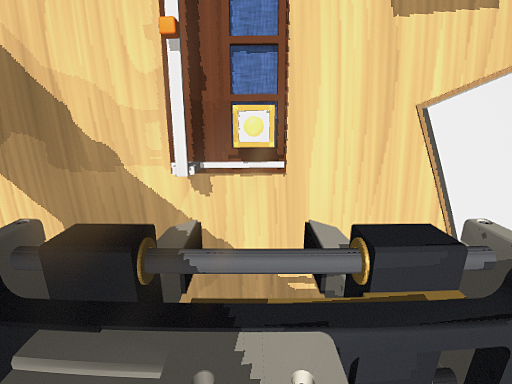

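```bash
python3 -m pendant '[[[738,-29,15,0,0,0.5,-0.4],[738,-29,15,0,0,0.5,-0.4],[738,-29,15,0,0,0.5,-0.4],[738,-29,15,0,0,0.5,-0.4],[738,-29,15,0,0,0.5,-0.4],[738,-29,15,0,0,0.5,-0.4],[738,-29,15,0,0,0.5,-0.4],[738,-29,15,0,0,0.5,-0.4],[738,-29,15,0,0,0.5,-0.4],[738,-29,15,0,0,0.5,-0.4],[738,-29,15,0,0,0.5,-0.4],[738,-29,15,0,0,0.5,-0.4],[738,-29,15,0,0,0.5,-0.4],[738,-29,15,0,0,0.5,-0.4],[738,-29,15,0,0,0.5,-0.4]]]' 30
python3 - <<'E'
from h import *
st();c,i=grab("wrist");cv2.imwrite("pics/w17.png",i);cv2.imwrite("pics/w17b.png",cv2.resize(i[150:230,200:310],None,fx=7,fy=7,interpolation=cv2.INTER_CUBIC))
E
```

```text
clock: 35.1
position: [0.456, 0.3444, 0.3172]
ee_rot: [-2.739, -1.531, 0.002]
force: [0.1, -0.0, -0.2]
width: 0.7
grasp [0.4555 0.3449 0.1582] x yaw 58.4 z [-0.003  0.003 -1.   ] F [ 0.1 -0.  -0.2] w 64.4 j [-1.4   0.61  1.    1.86 -0.61  1.01 -0.68] t 35.1
```

View pics/w17.png

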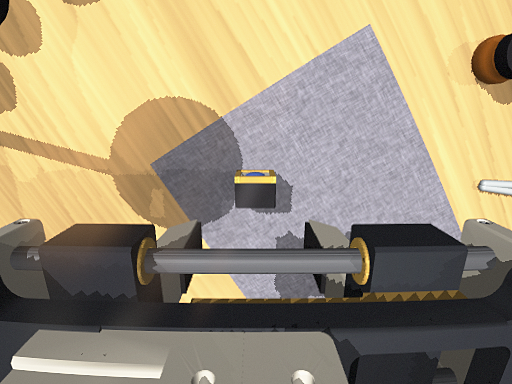

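View pics/w17b.png

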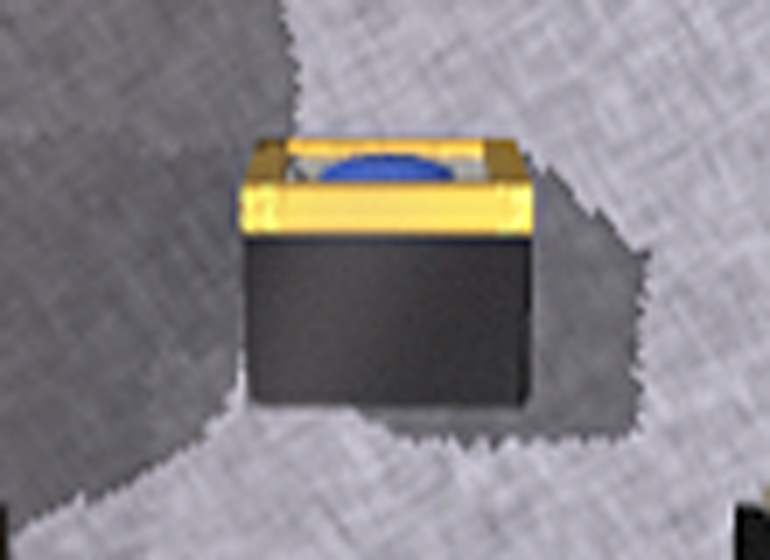

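Blue gem, well aligned with the tool (yaw 58.4°).

Run:
```python
from h import *
c=cam("wrist")
Q=quad(c,[(200+u/7,150+v/7) for u,v in[(241,182),(532,182),(530,405),(246,405)]],.04)
to([*Q[:2],.024],58.4)
```

```text
centre [0.4587 0.3453 0.04  ]
    39.9 -31.5
    32.2 -120.7
    40.2 148.5
    32.2 58.7
[np.float64(0.45873785304594017), np.float64(0.34529775496984505), 0.024] 58.4 0 -> [  1.9   2.4 134.3] [-0.004 -0.001  0.   ] clock 35.15
```

```bash
python3 -m pendant '[[[2,2,60,0,0,0,-0.4],[2,2,120,0,0,0,-0.4],[2,2,134,0,0,0,-0.4],[2,2,134,0,0,0,-0.4],[2,2,134,0,0,0,1],[2,2,134,0,0,0,1],[2,2,134,0,0,0,1],[2,2,134,0,0,0,1],[2,2,134,0,0,0,1],[2,2,134,0,0,0,1],[2,2,80,0,0,0,1],[2,2,20,0,0,0,1],[2,2,-40,0,0,0,1],[2,2,-40,0,0,0,1]]]' 40
python3 - <<'E'
from h import *
st();to([.47,.01,.2],90);
E
```

```text
clock: 36.9
position: [0.4603, 0.3463, 0.3617]
ee_rot: [-2.736, -1.533, -0.01]
force: [-0.0, 0.8, -0.9]
width: 0.436
grasp [0.4608 0.3476 0.2027] x yaw 58.5 z [ 0.003  0.008 -1.   ] F [-0.   0.8 -0.9] w 40.1 j [-1.43  0.57  1.05  1.81 -0.56  1.09 -0.72] t 36.9
[0.47, 0.01, 0.2] 90 0 -> [-2.817e+02  1.839e+02 -1.000e-01] [ 0.001 -0.009 -0.549] clock 36.9
```

```bash
python3 -m pendant '[[[-282,184,0,0,0,-0.549,1],[-282,184,0,0,0,-0.549,1],[-282,184,0,0,0,-0.549,1],[-282,184,0,0,0,-0.549,1],[-282,184,0,0,0,-0.549,1],[-282,184,0,0,0,-0.549,1],[-282,184,0,0,0,-0.549,1],[-282,184,0,0,0,-0.549,1]]]'
python3 - <<'E'
from h import *
st();to([.47,.01,.2],90,35);to([.47,.01,.12],90,65);
E
```

```text
clock: 37.9
position: [0.4683, 0.0108, 0.3556]
ee_rot: [-2.217, -2.219, 0.0]
force: [0.2, -0.5, 0.2]
width: 0.433
grasp [0.4678 0.0114 0.1966] x yaw 90.0 z [-0.004  0.003 -1.   ] F [ 0.2 -0.5  0.2] w 39.9 j [-0.89  0.32  0.97  2.06 -0.34  0.93  0.26] t 37.9
[0.47, 0.01, 0.2] 90 35 -> [-92.1   1.7  25. ] [-0.004  0.607 -0.   ] clock 37.9
[0.47, 0.01, 0.12] 90 65 -> [-145.5    2.2  167.9] [-4.000e-03  1.131e+00 -1.000e-03] clock 37.9
```

```bash
python3 -m pendant '[[[-46,1,5,0,0.3,0,1],[-46,1,5,0,0.3,0,1],[-92,1,25,0,0.61,0,1],[-92,1,25,0,0.61,0,1],[-120,1,90,0,0.87,0,1],[-120,1,90,0,0.87,0,1],[-145,2,168,0,1.13,0,1],[-145,2,168,0,1.13,0,1],[-145,2,168,0,1.13,0,1],[-145,2,168,0,1.13,0,1],[-145,2,168,0,1.13,0,1]]]'
python3 - <<'E'
from h import *
st();to([.47,.01,.053],90,65);
E
```

```text
clock: 39.28
position: [0.4706, -0.1338, 0.1892]
ee_rot: [-1.523, -1.526, -0.968]
force: [0.1, -0.1, -0.0]
width: 0.433
grasp [0.4704 0.0102 0.1216] x yaw 90.1 z [-0.001  0.905 -0.425] F [ 0.1 -0.1 -0. ] w 39.8 j [ 0.16  0.85  0.48  1.99 -1.12  1.61  1.41] t 39.27
[0.47, 0.01, 0.053] 90 65 -> [-62.6  -0.6  29. ] [-0.001  0.003  0.001] clock 39.27
```

Descend, release, back off, rise untilting.

```bash
python3 -m pendant '[[[-50,0,23,0,0,0,1],[-63,0,29,0,0,0,1],[-63,0,29,0,0,0,1],[-63,0,29,0,0,0,1],[-63,0,29,0,0,0,-0.4],[-63,0,29,0,0,0,-0.4],[-63,0,29,0,0,0,-0.4],[-63,0,29,0,0,0,-0.4],[-63,0,0,0,0,0,-0.4],[-63,0,-31,0,0,0,-0.4],[-63,0,-31,0,0,0,-0.4]]]'
python3 - <<'E'
from h import *
st();to([.47,.0,.2],90,30);to([.47,.006,.18],90)
E
```

```text
clock: 40.65
position: [0.4698, -0.1918, 0.1442]
ee_rot: [-1.529, -1.523, -0.968]
force: [-0.8, 0.7, -0.7]
width: 0.7
grasp [ 0.4702 -0.0479  0.0765] x yaw 89.7 z [ 0.002  0.905 -0.426] F [-0.8  0.7 -0.7] w 64.4 j [ 0.25  0.96  0.48  1.9  -1.08  1.63  1.46] t 40.65
[0.47, 0.0, 0.2] 90 30 -> [222.9  -0.4  19.1] [ 0.001 -0.607 -0.003] clock 40.65
[0.47, 0.006, 0.18] 90 0 -> [260.5  -0.7  95.9] [ 0.    -1.131 -0.003] clock 40.65
```

```bash
python3 -m pendant '[[[100,0,0,0,-0.1,0,-0.4],[222,0,19,0,-0.6,0,-0.4],[222,0,19,0,-0.6,0,-0.4],[222,0,19,0,-0.6,0,-0.4],[222,0,19,0,-0.6,0,-0.4],[222,0,19,0,-0.6,0,-0.4],[260,-1,96,0,-1.13,0,-0.4],[260,-1,96,0,-1.13,0,-0.4],[260,-1,96,0,-1.13,0,-0.4],[260,-1,96,0,-1.13,0,-0.4],[260,-1,96,0,-1.13,0,-0.4]]]'
python3 - <<'E'
from h import *
st();c,i=grab("wrist");cv2.imwrite("pics/w18.png",i)
Q=box(c,i,(220,165,320,230),.057)
to([*Q[:2],.056],90)
E
```

```text
clock: 42.02
position: [0.4691, 0.0066, 0.3375]
ee_rot: [-2.219, -2.213, 0.001]
force: [-0.3, 0.0, -0.0]
width: 0.701
grasp [0.4682 0.0074 0.1785] x yaw 89.9 z [-0.005  0.005 -1.   ] F [-0.3  0.  -0. ] w 64.5 j [-0.87  0.37  0.98  2.08 -0.39  0.9   0.33] t 42.02
[[235.0, 178.0], [275.0, 178.0], [275.0, 217.0], [235.0, 217.0]]
centre [0.4704 0.0028 0.057 ]
    39.0 -0.0
    40.3 -88.8
    40.5 -180.0
    40.3 89.0
[np.float64(0.4703560980420559), np.float64(0.0028369082524558244), 0.056] 90 0 -> [ -3.9   1.8 122.7] [-0.005 -0.005 -0.004] clock 42.08
```

View pics/w18.png

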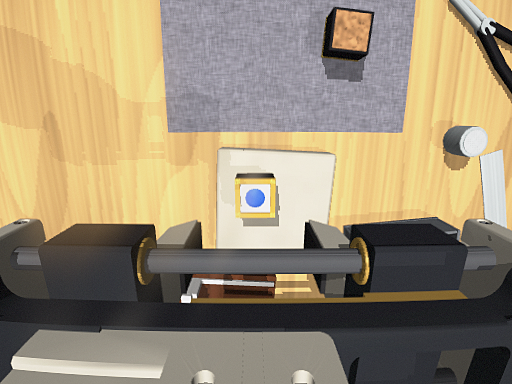

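```bash
python3 -m pendant '[[[-4,2,60,0,0,0,-0.4],[-4,2,115,0,0,0,-0.4],[-4,2,122,0,0,0,-0.4],[-4,2,122,0,0,0,-0.4],[-4,2,122,0,0,0,-0.4]]]' 40
python3 - <<'E'
from h import *
st();c,i=grab("wrist")
p,r,s=pose();G=p+.159*r.as_matrix()[:,2]
cv2.imwrite("pics/w19.png",cv2.resize(i[195:300,180:330],None,fx=5,fy=5))
print(proj(c,[G[0],G[1]+.02,.057]),proj(c,[G[0],G[1]-.02,.057]))
E
```

```text
clock: 42.7
position: [0.472, 0.0035, 0.2182]
ee_rot: [-2.221, -2.218, -0.005]
force: [0.2, 0.5, -0.2]
width: 0.698
grasp [0.472  0.0042 0.0592] x yaw 89.9 z [ 0.     0.004 -1.   ] F [ 0.2  0.5 -0.2] w 64.2 j [-0.67  0.55  0.76  2.18 -0.65  0.65  0.55] t 42.7
(np.float64(251.75764007907546), np.float64(214.65096273921813)) (np.float64(251.81869094214935), np.float64(278.73652443727735))
```

View pics/w19.png

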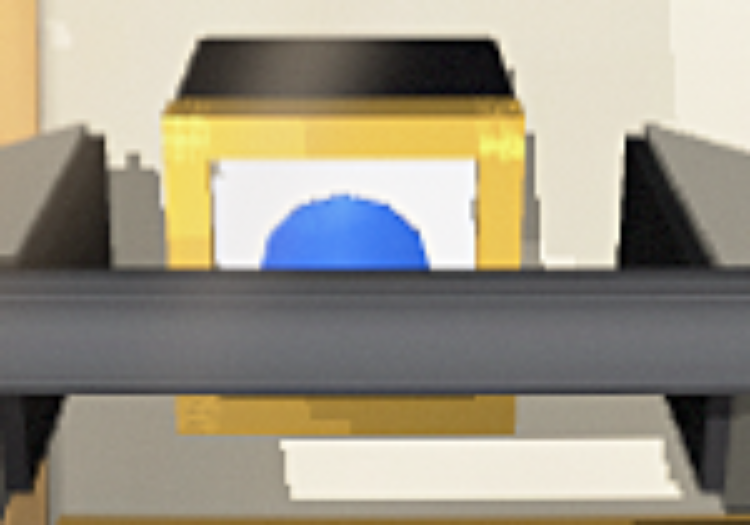

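```bash
python3 -m pendant '[[[-2,0,3,0,0,0,-0.4],[-2,0,3,0,0,0,-0.4],[-2,0,3,0,0,0,1],[-2,0,3,0,0,0,1],[-2,0,3,0,0,0,1],[-2,0,3,0,0,0,1],[-2,0,3,0,0,0,1],[-2,0,3,0,0,0,1],[-2,0,-40,0,0,0,1],[-2,0,-70,0,0,0,1],[-2,0,-70,0,0,0,1],[-2,0,-70,0,0,0,1]]]' 40
python3 - <<'E'
from h import *
st();to([.4537,-.2774,.11],87.2);to([.4537,-.2774,.056],87.2)
E
```

```text
clock: 44.25
position: [0.471, 0.0021, 0.2858]
ee_rot: [-2.218, -2.218, -0.0]
force: [-0.3, -0.0, -0.5]
width: 0.431
grasp [0.4705 0.0026 0.1268] x yaw 90.0 z [-0.003  0.003 -1.   ] F [-0.3 -0.  -0.5] w 39.6 j [-0.78  0.45  0.9   2.13 -0.5   0.79  0.44] t 44.25
[0.4537, -0.2774, 0.11] 87.2 0 -> [-279.5  -17.2   16. ] [-0.003 -0.003  0.049] clock 44.25
[0.4537, -0.2774, 0.056] 87.2 0 -> [-279.7  -17.1   70. ] [-0.003 -0.003  0.049] clock 44.25
```

```bash
python3 -m pendant '[[[-280,-17,0,0,0,0.05,1],[-280,-17,0,0,0,0.05,1],[-280,-17,0,0,0,0.05,1],[-280,-17,0,0,0,0.05,1],[-280,-17,0,0,0,0.05,1],[-280,-17,40,0,0,0.05,1],[-280,-17,69,0,0,0.05,1],[-280,-17,69,0,0,0.05,1],[-280,-17,69,0,0,0.05,1]]]' 40
python3 - <<'E'
from h import *
st();c,i=grab("wrist");cv2.imwrite("pics/w20.png",i)
m=cv2.inRange(cv2.cvtColor(i,cv2.COLOR_BGR2HSV),(100,90,40),(125,255,255))
for k in cv2.findContours(m,0,2)[0]:
    if cv2.contourArea(k)>300:
        P=cv2.boxPoints(cv2.minAreaRect(k));print(P.round(0).tolist());quad(c,P,.008)
E
```

```text
clock: 45.38
position: [0.454, -0.2782, 0.2168]
ee_rot: [-2.274, -2.162, 0.0]
force: [0.1, -0.6, 0.7]
width: 0.436
grasp [ 0.4535 -0.2778  0.0578] x yaw 87.1 z [-0.003  0.003 -1.   ] F [ 0.1 -0.6  0.7] w 40.2 j [-0.06  0.63  0.74  2.03 -0.64  0.73  1.03] t 45.38
[[236.0, 235.0], [269.0, 235.0], [269.0, 248.0], [236.0, 248.0]]
centre [ 0.4528 -0.296   0.008 ]
    24.7 -2.8
    10.7 -91.9
    25.1 177.3
    10.7 86.2
[[220.0, 191.0], [286.0, 191.0], [286.0, 208.0], [220.0, 208.0]]
centre [ 0.4548 -0.263   0.008 ]
    47.2 -2.8
    12.8 -91.0
    48.0 177.2
    12.8 85.4
[[217.0, 107.0], [289.0, 107.0], [289.0, 177.0], [217.0, 177.0]]
centre [ 0.4567 -0.2228  0.008 ]
    47.8 -2.8
    47.5 -91.0
    50.8 177.2
    47.5 85.4
[[215.0, 16.0], [291.0, 16.0], [291.0, 93.0], [215.0, 93.0]]
centre [ 0.4595 -0.167   0.008 ]
    47.4 -2.9
    46.3 -91.3
    49.9 177.2
    46.4 85.6
```

View pics/w20.png

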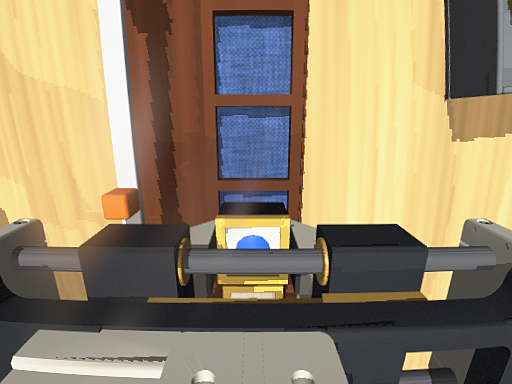

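```bash
python3 -m pendant '[[[0,0,8,0,0,0,1],[0,0,13,0,0,0,1],[0,0,17,0,0,0,1],[0,0,17,0,0,0,1]]]' 40
python3 - <<'E'
from h import *
st();c,i=grab("wrist");cv2.imwrite("pics/w21.png",i[180:300,150:350])
E
```

```text
clock: 45.92
position: [0.4539, -0.2778, 0.1993]
ee_rot: [-2.273, -2.162, -0.0]
force: [-0.4, 0.1, -0.5]
width: 0.433
grasp [ 0.4534 -0.2773  0.0403] x yaw 87.1 z [-0.003  0.003 -1.   ] F [-0.4  0.1 -0.5] w 39.8 j [-0.04  0.65  0.71  2.04 -0.67  0.69  1.05] t 45.92
```

View pics/w21.png

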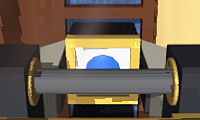

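```bash
python3 -m pendant '[[[0,0,0,0,0,0,-0.3],[0,0,0,0,0,0,-0.3],[0,0,0,0,0,0,-0.3],[0,0,0,0,0,0,-0.3],[0,0,-40,0,0,0,-0.4],[0,0,-100,0,0,0,-0.4],[0,0,-120,0,0,0,-0.4],[0,0,-120,0,0,0,-0.4]]]' 30
python3 - <<'E'
from h import *
st();c,i=grab("wrist");cv2.imwrite("pics/w22.png",i);to([.558,.131,.16],86)
E
```

```text
clock: 46.98
position: [0.4547, -0.2785, 0.321]
ee_rot: [-2.275, -2.164, -0.003]
force: [-1.0, 0.2, 0.4]
width: 0.705
grasp [ 0.4548 -0.2782  0.162 ] x yaw 87.1 z [ 0.     0.002 -1.   ] F [-1.   0.2  0.4] w 64.8 j [-0.18  0.49  0.89  1.95 -0.48  0.93  0.9 ] t 46.98
[0.558, 0.131, 0.16] 86 0 -> [413.8  83.1   1.9] [-0.002 -0.003  0.02 ] clock 47.02
```

View pics/w22.png

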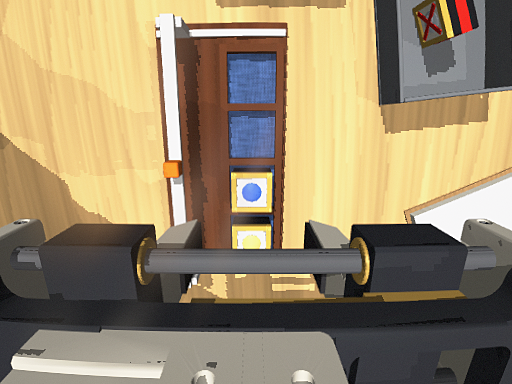

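```bash
python3 -m pendant '[[[414,83,0,0,0,0.02,-0.4],[414,83,0,0,0,0.02,-0.4],[414,83,0,0,0,0.02,-0.4],[414,83,0,0,0,0.02,-0.4],[414,83,0,0,0,0.02,-0.4],[414,83,0,0,0,0.02,-0.4],[414,83,0,0,0,0.02,-0.4],[414,83,0,0,0,0.02,-0.4],[414,83,0,0,0,0.02,-0.4]]]' 40
python3 - <<'E'
from h import *
st();c,i=grab("wrist");cv2.imwrite("pics/w23.png",i);cv2.imwrite("pics/w23b.png",cv2.resize(i[150:230,200:310],None,fx=7,fy=7,interpolation=cv2.INTER_CUBIC))
E
```

```text
clock: 48.15
position: [0.5575, 0.1304, 0.3194]
ee_rot: [-2.295, -2.139, 0.003]
force: [-0.4, -0.7, -0.4]
width: 0.699
grasp [0.5568 0.1307 0.1604] x yaw 86.0 z [-0.004  0.002 -1.   ] F [-0.4 -0.7 -0.4] w 64.3 j [-0.93  0.57  0.91  1.85 -0.54  0.99  0.14] t 48.15
```

View pics/w23.png

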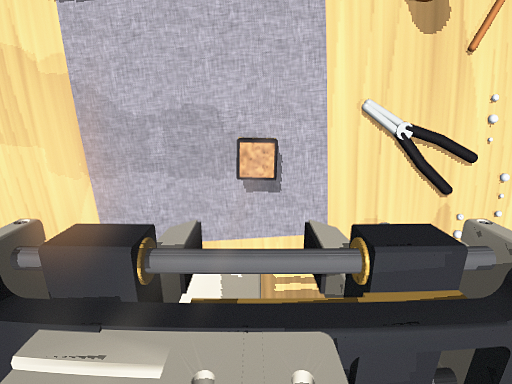

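View pics/w23b.png

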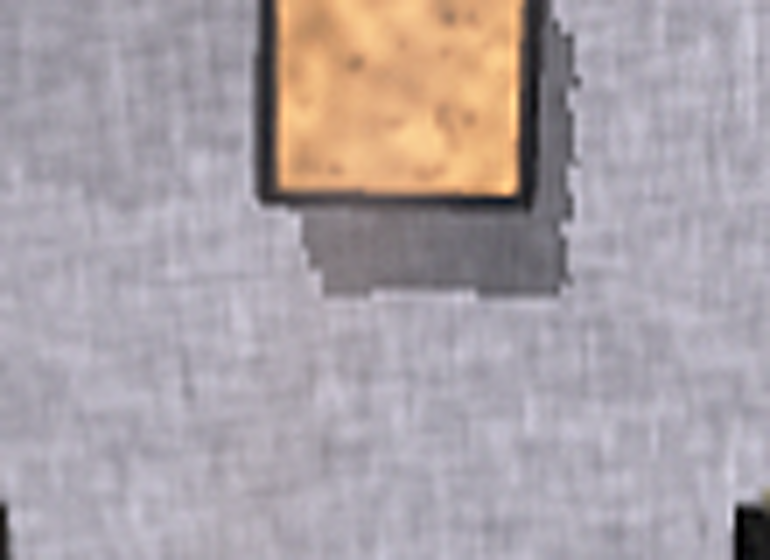

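Run:
```python
from h import *
c=cam("wrist");i=cv2.imread("pics/w23.png")
m=cv2.inRange(i,(0,0,0),(90,90,75));m2=np.zeros_like(m);m2[120:195,215:300]=m[120:195,215:300]
h=cv2.cvtColor(i,cv2.COLOR_BGR2HSV);k=cv2.inRange(h,(8,60,80),(22,255,255));m3=np.zeros_like(m);m3[120:195,215:300]=k[120:195,215:300]
P=cv2.boxPoints(cv2.minAreaRect(cv2.findNonZero(m3)));print(P.round(1).tolist());Q=quad(c,P,.032)
to([*Q[:2],.024],87)
```

```text
[[238.0, 177.0], [238.0, 137.0], [275.0, 137.0], [275.0, 177.0]]
centre [0.5631 0.164  0.032 ]
    39.4 85.2
    35.7 -4.0
    39.4 -92.9
    37.0 176.0
[np.float64(0.5630912838235841), np.float64(0.16403575889265556), 0.024] 87 0 -> [ 34.4   3.6 136.8] [-0.004 -0.002 -0.02 ] clock 48.2
```

```bash
python3 -m pendant '[[[33,4,60,0,0,0,-0.4],[33,4,120,0,0,0,-0.4],[33,4,136,0,0,0,-0.4],[33,4,136,0,0,0,-0.4],[33,4,136,0,0,0,-0.4],[33,4,136,0,0,0,1],[33,4,136,0,0,0,1],[33,4,136,0,0,0,1],[33,4,136,0,0,0,1],[33,4,136,0,0,0,1],[33,4,136,0,0,0,1],[33,4,80,0,0,0,1],[33,4,20,0,0,0,1],[33,4,-40,0,0,0,1],[33,4,-40,0,0,0,1]]]' 40
python3 - <<'E'
from h import *
st();to([.47,.01,.2],90);c,i=grab("wrist");cv2.imwrite("pics/w24.png",i[150:310,130:370])
E
```

```text
clock: 50.08
position: [0.5658, 0.163, 0.3652]
ee_rot: [-2.298, -2.141, -0.011]
force: [-1.1, 0.5, -1.5]
width: 0.433
grasp [0.5666 0.1639 0.2062] x yaw 86.0 z [ 0.004  0.006 -1.   ] F [-1.1  0.5 -1.5] w 39.9 j [-1.    0.55  0.95  1.77 -0.5   1.09  0.06] t 50.08
[0.47, 0.01, 0.2] 90 0 -> [-159.4  -84.8    4.9] [ 0.004 -0.006 -0.071] clock 50.08
```

View pics/w24.png

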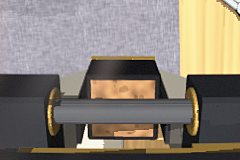

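```bash
python3 -m pendant '[[[-159,-85,5,0,0,-0.071,1],[-159,-85,5,0,0,-0.071,1],[-159,-85,5,0,0,-0.071,1],[-159,-85,5,0,0,-0.071,1],[-159,-85,5,0,0,-0.071,1]]]'
python3 - <<'E'
from h import *
st();to([.47,.01,.2],90,35);to([.47,.01,.12],90,70);
E
```

```text
clock: 50.75
position: [0.4684, 0.0115, 0.3549]
ee_rot: [-2.217, -2.219, 0.0]
force: [0.3, 0.6, -0.2]
width: 0.433
grasp [0.4678 0.012  0.1959] x yaw 90.0 z [-0.004  0.003 -1.   ] F [ 0.3  0.6 -0.2] w 39.8 j [-0.92  0.34  1.02  2.06 -0.37  0.94  0.3 ] t 50.75
[0.47, 0.01, 0.2] 90 35 -> [-92.8   1.6  24.3] [-0.004  0.607 -0.   ] clock 50.75
[0.47, 0.01, 0.12] 90 70 -> [-151.5    2.1  180. ] [-4.000e-03  1.218e+00 -1.000e-03] clock 50.75
```

```bash
python3 -m pendant '[[[-46,1,5,0,0.3,0,1],[-46,1,5,0,0.3,0,1],[-92,1,25,0,0.61,0,1],[-92,1,25,0,0.61,0,1],[-122,1,95,0,0.9,0,1],[-122,1,95,0,0.9,0,1],[-151,2,180,0,1.22,0,1],[-151,2,180,0,1.22,0,1],[-151,2,180,0,1.22,0,1],[-151,2,180,0,1.22,0,1],[-151,2,180,0,1.22,0,1]]]'
python3 - <<'E'
from h import *
st();to([.47,.01,.054],90,70);
E
```

```text
clock: 52.12
position: [0.4708, -0.1386, 0.1767]
ee_rot: [-1.46, -1.464, -1.021]
force: [-0.2, -0.5, -0.5]
width: 0.437
grasp [0.4704 0.0108 0.1222] x yaw 90.2 z [-0.002  0.939 -0.343] F [-0.2 -0.5 -0.5] w 40.2 j [ 0.19  0.9   0.46  1.97 -1.13  1.68  1.44] t 52.12
[0.47, 0.01, 0.054] 90 70 -> [-64.4  -0.8  22.7] [-0.002  0.001  0.001] clock 52.12
```

```bash
python3 -m pendant '[[[-50,0,17,0,0,0,1],[-64,0,22,0,0,0,1],[-64,0,22,0,0,0,1],[-64,0,22,0,0,0,1],[-64,0,22,0,0,0,-0.3],[-64,0,22,0,0,0,-0.3],[-64,0,22,0,0,0,-0.3],[-64,0,22,0,0,0,-0.4],[-64,0,22,0,0,0,-0.4]]]'
python3 - <<'E'
from h import *
st();c,i=grab("wrist");cv2.imwrite("pics/w25.png",i);cv2.imwrite("pics/s25.png",cv2.resize(grab("side")[1][130:250,230:370],None,fx=5,fy=5))
E
```

```text
clock: 53.25
position: [0.4699, -0.1407, 0.1073]
ee_rot: [-1.461, -1.459, -1.021]
force: [0.2, 0.9, 0.1]
width: 0.699
grasp [0.4697 0.0088 0.0531] x yaw 89.6 z [-0.001  0.94  -0.341] F [0.2 0.9 0.1] w 64.3 j [ 0.21  1.03  0.43  1.94 -1.16  1.64  1.53] t 53.25
```

View pics/s25.png

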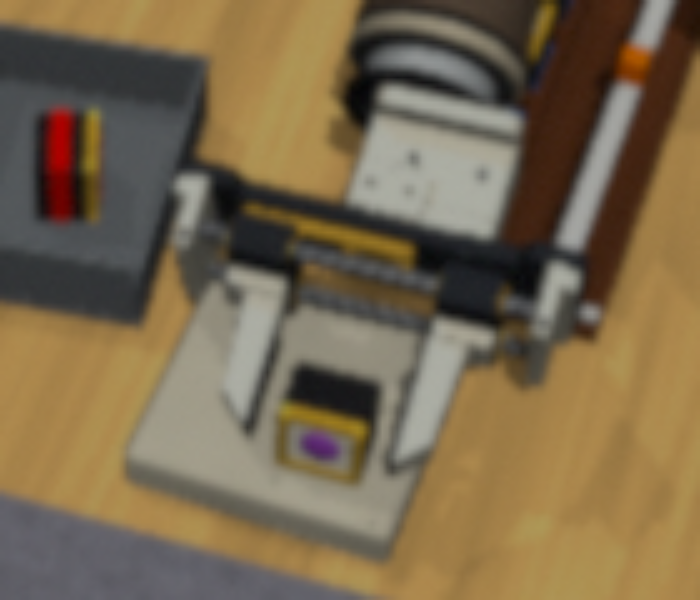

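```bash
python3 -m pendant '[[[0,0,-40,0,0,0,-0.4],[0,0,-75,0,0,0,-0.4],[0,0,-75,0,0,0,-0.4]]]'
python3 - <<'E'
from h import *
st();to([.47,.0,.22],90,30);to([.47,.01,.18],90)
E
```

```text
clock: 53.72
position: [0.4698, -0.2138, 0.1334]
ee_rot: [-1.465, -1.46, -1.023]
force: [0.9, 0.5, 0.4]
width: 0.699
grasp [ 0.4701 -0.0645  0.0788] x yaw 89.7 z [ 0.002  0.939 -0.344] F [0.9 0.5 0.4] w 64.4 j [ 0.3   1.02  0.48  1.84 -1.07  1.73  1.49] t 53.73
[0.47, 0.0, 0.22] 90 30 -> [256.8  -0.4  49.1] [ 0.001 -0.696 -0.003] clock 53.73
[0.47, 0.01, 0.18] 90 0 -> [269.9  -0.6 139.6] [ 0.    -1.22  -0.003] clock 53.73
```

```bash
python3 -m pendant '[[[110,0,-20,0,-0.1,0,-0.4],[110,0,-20,0,-0.1,0,-0.4],[257,0,49,0,-0.7,0,-0.4],[257,0,49,0,-0.7,0,-0.4],[257,0,49,0,-0.7,0,-0.4],[257,0,49,0,-0.7,0,-0.4],[270,-1,140,0,-1.22,0,-0.4],[270,-1,140,0,-1.22,0,-0.4],[270,-1,140,0,-1.22,0,-0.4],[270,-1,140,0,-1.22,0,-0.4],[270,-1,140,0,-1.22,0,-0.4]]]'
python3 - <<'E'
from h import *
st();c,i=grab("wrist");cv2.imwrite("pics/w26.png",i)
E
```

```text
clock: 55.1
position: [0.469, 0.0113, 0.3384]
ee_rot: [-2.218, -2.214, -0.001]
force: [-0.4, -0.1, -0.5]
width: 0.699
grasp [0.4682 0.0123 0.1794] x yaw 89.9 z [-0.005  0.006 -1.   ] F [-0.4 -0.1 -0.5] w 64.3 j [-0.87  0.36  0.97  2.08 -0.39  0.9   0.31] t 55.1
```

View pics/w26.png

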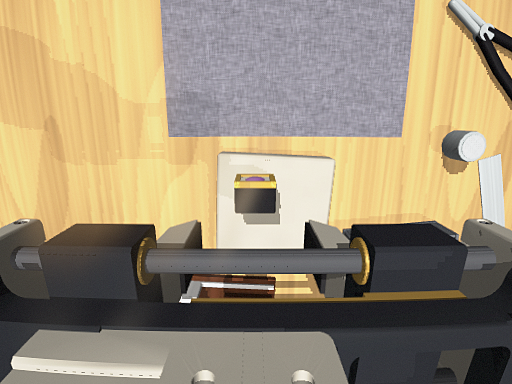

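Run:
```python
from h import *
c=cam("wrist")
Q=quad(c,[(234,181),(277,181),(276,213),(235,213)],.065);to([*Q[:2],.049],90)
```

```text
centre [0.4712 0.0099 0.065 ]
    40.9 -0.0
    32.1 -90.5
    40.2 180.0
    32.1 90.6
[np.float64(0.47123953397954205), np.float64(0.009863667898201076), 0.049] 90 0 -> [ -1.7   2.6 130.6] [-0.004 -0.006 -0.003] clock 55.15
```

```bash
python3 -m pendant '[[[-2,2,60,0,0,0,-0.4],[-2,2,120,0,0,0,-0.4],[-2,2,130,0,0,0,-0.4],[-2,2,130,0,0,0,-0.4],[-2,2,130,0,0,0,-0.4],[-2,2,130,0,0,0,1],[-2,2,130,0,0,0,1],[-2,2,130,0,0,0,1],[-2,2,130,0,0,0,1],[-2,2,130,0,0,0,1],[-2,2,130,0,0,0,1],[-2,2,80,0,0,0,1],[-2,2,20,0,0,0,1],[-2,2,-20,0,0,0,1],[-2,2,-20,0,0,0,1]]]' 40
python3 - <<'E'
from h import *
st();to([.47,.01,.2],90,35);to([.47,.01,.12],90,66);
E
```

```text
clock: 57.02
position: [0.4723, 0.0102, 0.3614]
ee_rot: [-2.219, -2.221, -0.008]
force: [0.9, 0.6, -0.4]
width: 0.433
grasp [0.4726 0.011  0.2024] x yaw 90.1 z [ 0.002  0.005 -1.   ] F [ 0.9  0.6 -0.4] w 39.9 j [-0.91  0.33  1.01  2.04 -0.35  0.95  0.29] t 57.02
[0.47, 0.01, 0.2] 90 35 -> [-91.6  -2.5  30.7] [0.002 0.606 0.002] clock 57.02
[0.47, 0.01, 0.12] 90 66 -> [-146.4   -2.8  176. ] [1.000e-03 1.147e+00 2.000e-03] clock 57.02
```

```bash
python3 -m pendant '[[[-46,-1,5,0,0.3,0,1],[-46,-1,5,0,0.3,0,1],[-92,-2,30,0,0.61,0,1],[-92,-2,30,0,0.61,0,1],[-120,-2,95,0,0.87,0,1],[-120,-2,95,0,0.87,0,1],[-146,-3,176,0,1.15,0,1],[-146,-3,176,0,1.15,0,1],[-146,-3,176,0,1.15,0,1],[-146,-3,176,0,1.15,0,1],[-146,-3,176,0,1.15,0,1]]]'
python3 - <<'E'
from h import *
st();to([.47,.01,.053],90,66);
E
```

```text
clock: 58.4
position: [0.4685, -0.1344, 0.1841]
ee_rot: [-1.509, -1.512, -0.979]
force: [0.4, 0.5, -1.5]
width: 0.436
grasp [0.4682 0.0109 0.1193] x yaw 90.1 z [-0.002  0.913 -0.407] F [ 0.4  0.5 -1.5] w 40.1 j [ 0.16  0.87  0.48  1.99 -1.12  1.63  1.43] t 58.4
[0.47, 0.01, 0.053] 90 66 -> [-61.    1.5  26.2] [-0.002  0.001  0.001] clock 58.4
```

```bash
python3 -m pendant '[[[-50,0,22,0,0,0,1],[-61,0,26,0,0,0,1],[-61,0,26,0,0,0,1],[-61,0,26,0,0,0,1],[-61,0,26,0,0,0,-0.4],[-61,0,26,0,0,0,-0.4],[-61,0,26,0,0,0,-0.4],[-61,0,26,0,0,0,-0.4],[-61,0,0,0,0,0,-0.4],[-61,0,-34,0,0,0,-0.4],[-61,0,-34,0,0,0,-0.4]]]'
python3 - <<'E'
from h import *
st();to([.47,.0,.2],90,30);to([.47,.004,.18],90)
E
```

```text
clock: 59.78
position: [0.4679, -0.1947, 0.1417]
ee_rot: [-1.515, -1.51, -0.98]
force: [0.6, -0.0, 0.3]
width: 0.699
grasp [ 0.4682 -0.0496  0.0767] x yaw 89.7 z [ 0.002  0.912 -0.409] F [ 0.6 -0.   0.3] w 64.3 j [ 0.25  0.97  0.49  1.89 -1.08  1.66  1.48] t 59.77
[0.47, 0.0, 0.2] 90 30 -> [226.    1.6  24.9] [ 0.002 -0.626 -0.003] clock 59.77
[0.47, 0.004, 0.18] 90 0 -> [261.3   1.3 100.6] [ 1.000e-03 -1.149e+00 -3.000e-03] clock 59.77
```

```bash
python3 -m pendant '[[[100,0,0,0,-0.1,0,-0.4],[226,1,25,0,-0.62,0,-0.4],[226,1,25,0,-0.62,0,-0.4],[226,1,25,0,-0.62,0,-0.4],[226,1,25,0,-0.62,0,-0.4],[226,1,25,0,-0.62,0,-0.4],[261,1,100,0,-1.15,0,-0.4],[261,1,100,0,-1.15,0,-0.4],[261,1,100,0,-1.15,0,-0.4],[261,1,100,0,-1.15,0,-0.4],[261,1,100,0,-1.15,0,-0.4]]]'
python3 - <<'E'
from h import *
st();c,i=grab("wrist");cv2.imwrite("pics/w27.png",i)
Q=box(c,i,(220,165,320,230),.057)
to([*Q[:2],.056],90)
E
```

```text
clock: 61.15
position: [0.4691, 0.0051, 0.3378]
ee_rot: [-2.219, -2.214, 0.0]
force: [0.0, 0.1, -0.6]
width: 0.701
grasp [0.4683 0.0059 0.1788] x yaw 89.9 z [-0.005  0.005 -1.   ] F [ 0.   0.1 -0.6] w 64.5 j [-0.89  0.37  1.01  2.08 -0.41  0.91  0.35] t 61.15
[[233.0, 175.0], [273.0, 175.0], [273.0, 215.0], [233.0, 215.0]]
centre [0.4684 0.0038 0.057 ]
    38.9 0.0
    41.2 -88.9
    40.5 -179.9
    41.2 88.9
[np.float64(0.4684358880700624), np.float64(0.0037924989484358212), 0.056] 90 0 -> [-1.50e+00 -1.00e-01  1.23e+02] [-0.005 -0.005 -0.003] clock 61.2
```

View pics/w27.png

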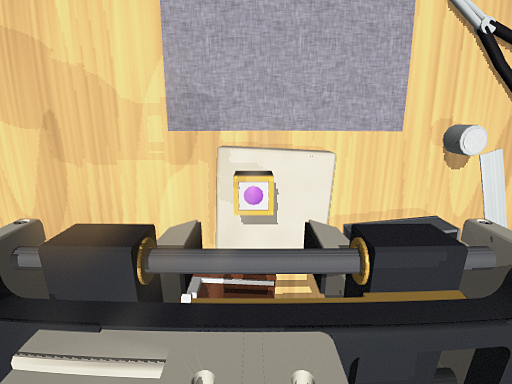

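```bash
python3 -m pendant '[[[-3,0,60,0,0,0,-0.4],[-3,0,115,0,0,0,-0.4],[-3,0,124,0,0,0,-0.4],[-3,0,124,0,0,0,-0.4],[-3,0,124,0,0,0,-0.4]]]' 40
python3 - <<'E'
from h import *
st();c,i=grab("wrist")
p,r,s=pose();G=p+.159*r.as_matrix()[:,2]
cv2.imwrite("pics/w28.png",cv2.resize(i[195:300,180:330],None,fx=5,fy=5))
print((proj(c,[G[0],G[1]+.02,.057])[1]-195)*5,(proj(c,[G[0],G[1]-.02,.057])[1]-195)*5)
E
```

```text
clock: 61.82
position: [0.47, 0.0032, 0.2163]
ee_rot: [-2.22, -2.219, -0.005]
force: [0.2, 0.3, 1.0]
width: 0.701
grasp [0.47   0.0039 0.0573] x yaw 90.0 z [ 0.     0.004 -1.   ] F [0.2 0.3 1. ] w 64.5 j [-0.68  0.56  0.77  2.18 -0.67  0.65  0.58] t 61.83
103.66747300288921 427.30025370686946
```

View pics/w28.png

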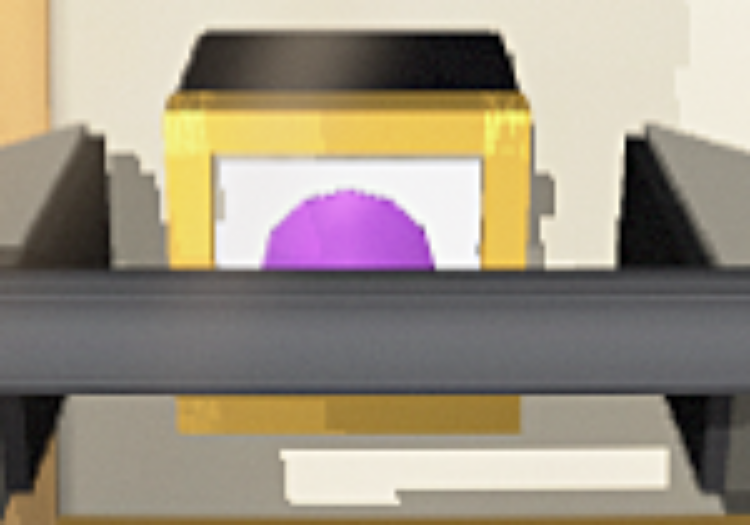

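```bash
python3 -m pendant '[[[-1,0,1,0,0,0,1],[-1,0,1,0,0,0,1],[-1,0,1,0,0,0,1],[-1,0,1,0,0,0,1],[-1,0,1,0,0,0,1],[-1,0,1,0,0,0,1],[-1,0,-40,0,0,0,1],[-1,0,-70,0,0,0,1],[-1,0,-70,0,0,0,1],[-1,0,-70,0,0,0,1]]]' 40
python3 - <<'E'
from h import *
st();to([.4566,-.2224,.056],87.2)
E
```

```text
clock: 63.12
position: [0.469, 0.0029, 0.284]
ee_rot: [-2.217, -2.219, -0.0]
force: [-0.3, -0.2, -1.6]
width: 0.433
grasp [0.4684 0.0034 0.125 ] x yaw 90.1 z [-0.003  0.003 -1.   ] F [-0.3 -0.2 -1.6] w 39.9 j [-0.8   0.46  0.92  2.13 -0.52  0.79  0.45] t 63.12
[0.4566, -0.2224, 0.056] 87.2 0 -> [-225.5  -12.4   68.3] [-0.003 -0.003  0.05 ] clock 63.12
```

```bash
python3 -m pendant '[[[-225,-12,0,0,0,0.05,1],[-225,-12,0,0,0,0.05,1],[-225,-12,0,0,0,0.05,1],[-225,-12,0,0,0,0.05,1],[-225,-12,40,0,0,0.05,1],[-225,-12,67,0,0,0.05,1],[-225,-12,67,0,0,0.05,1],[-225,-12,67,0,0,0.05,1]]]' 40
python3 - <<'E'
from h import *
st();c,i=grab("wrist");cv2.imwrite("pics/w29.png",i)
m=cv2.inRange(cv2.cvtColor(i,cv2.COLOR_BGR2HSV),(100,90,40),(125,255,255))
for k in cv2.findContours(m,0,2)[0]:
    if cv2.contourArea(k)>300:
        P=cv2.boxPoints(cv2.minAreaRect(k));print(P.round(0).tolist());quad(c,P,.008)
E
```

```text
clock: 64.12
position: [0.4572, -0.2225, 0.2171]
ee_rot: [-2.273, -2.163, 0.0]
force: [-0.0, -0.2, 0.1]
width: 0.434
grasp [ 0.4567 -0.222   0.0581] x yaw 87.2 z [-0.003  0.003 -1.   ] F [-0.  -0.2  0.1] w 39.9 j [-0.19  0.61  0.76  2.09 -0.65  0.7   0.96] t 64.12
[[219.0, 192.0], [285.0, 192.0], [285.0, 208.0], [219.0, 208.0]]
centre [ 0.4572 -0.2077  0.008 ]
    47.3 -2.7
    12.1 -91.0
    48.1 177.3
    12.1 85.4
[[216.0, 108.0], [287.0, 108.0], [287.0, 178.0], [216.0, 178.0]]
centre [ 0.4588 -0.1676  0.008 ]
    47.2 -2.8
    47.6 -91.0
    50.2 177.3
    47.6 85.4
```

View pics/w29.png

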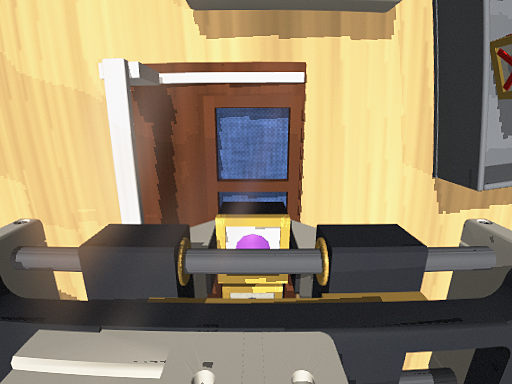

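```bash
python3 -m pendant '[[[0,0,8,0,0,0,1],[0,0,13,0,0,0,1],[0,0,17,0,0,0,1],[0,0,17,0,0,0,1]]]' 40
python3 - <<'E'
from h import *
st();c,i=grab("wrist");cv2.imwrite("pics/w30.png",i[180:300,150:350])
E
```

```text
clock: 64.68
position: [0.4571, -0.2221, 0.1996]
ee_rot: [-2.272, -2.163, -0.0]
force: [0.3, 0.2, 0.5]
width: 0.436
grasp [ 0.4566 -0.2216  0.0406] x yaw 87.2 z [-0.003  0.003 -1.   ] F [0.3 0.2 0.5] w 40.1 j [-0.16  0.63  0.73  2.1  -0.69  0.67  0.98] t 64.67
```

View pics/w30.png

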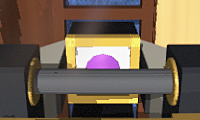

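Release, rise, and move away in −y to inspect the tray; also view top/side to be sure no other boxes are left.

```bash
python3 -m pendant '[[[0,0,0,0,0,0,-0.3],[0,0,0,0,0,0,-0.3],[0,0,0,0,0,0,-0.3],[0,0,0,0,0,0,-0.3],[0,0,-40,0,0,0,-0.4],[0,0,-100,0,0,0,-0.4],[-60,0,-160,0,0,0,-0.4],[-160,0,-160,0,0,0,-0.4],[-160,0,-160,0,0,0,-0.4],[-160,0,-160,0,0,0,-0.4]]]' 30
python3 - <<'E'
from h import *
st();c,i=grab("wrist");cv2.imwrite("pics/w31.png",i);cv2.imwrite("pics/t31.png",grab("top")[1]);cv2.imwrite("pics/s31.png",grab("side")[1])
E
```

```text
clock: 65.97
position: [0.4476, -0.3872, 0.3606]
ee_rot: [-2.282, -2.158, 0.003]
force: [0.3, 0.5, 0.2]
width: 0.701
grasp [ 0.4472 -0.3873  0.2016] x yaw 86.8 z [-0.002 -0.001 -1.   ] F [0.3 0.5 0.2] w 64.5 j [ 0.02  0.54  0.91  1.76 -0.48  1.08  1.04] t 65.97
```

View pics/w31.png

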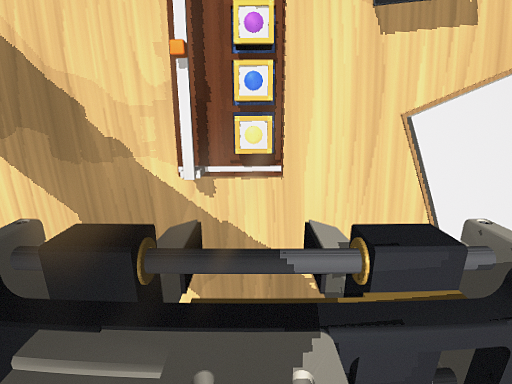

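View pics/s31.png

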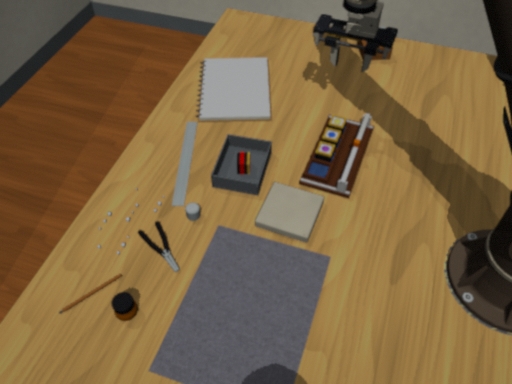

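View pics/t31.png

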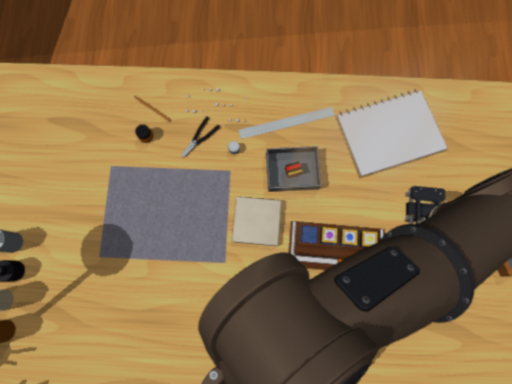

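Run:
```python
from h import *
c=cam("wrist");i=cv2.imread("pics/w31.png")
for roi in((225,105,285,165),(225,55,285,105),(225,0,285,45)): box(c,i,roi,.04)
h=cv2.cvtColor(i,cv2.COLOR_BGR2HSV);m=cv2.inRange(h,(5,200,150),(14,255,255));m[70:]=0;k=cv2.findNonZero(m[:,150:200]);print(k.reshape(-1,2).min(0)+[150,0],k.reshape(-1,2).max(0)+[150,0])
u,v=k.reshape(-1,2).mean(0)+[150,0];print(onz(c,u,v,.0665))
```

```text
[[234.0, 116.0], [271.0, 116.0], [271.0, 153.0], [234.0, 153.0]]
centre [ 0.4517 -0.3265  0.04  ]
    39.2 -2.7
    39.2 -91.8
    40.4 177.3
    39.2 86.3
[[233.0, 59.0], [272.0, 59.0], [272.0, 100.0], [233.0, 100.0]]
centre [ 0.4544 -0.2706  0.04  ]
    39.6 -2.8
    40.2 -91.9
    40.8 177.2
    40.2 86.4
[[233.0, 0.0], [274.0, 0.0], [274.0, 43.0], [233.0, 43.0]]
centre [ 0.458  -0.2156  0.04  ]
    40.1 -2.8
    39.7 -92.0
    41.2 177.2
    39.7 86.5
[170  39] [184  54]
[ 0.3868882  -0.24296902  0.0665    ]
```

Run:
```python
from h import *
to([.385,-.246,.12],87.2);to([.385,-.246,.0725],87.2)
```

```text
[0.385, -0.246, 0.12] 87.2 0 -> [132.2 -71.1  80.8] [-0.003 -0.004 -0.   ] clock 66.12
[0.385, -0.246, 0.0725] 87.2 0 -> [132.  -71.  128.3] [-0.003 -0.004 -0.   ] clock 66.12
```

```bash
python3 -m pendant '[[[132,-71,0,0,0,0,-0.4],[132,-71,0,0,0,0,-0.4],[132,-71,40,0,0,0,-0.4],[132,-71,80,0,0,0,-0.4],[132,-71,80,0,0,0,-0.4],[132,-71,110,0,0,0,-0.4],[132,-71,127,0,0,0,-0.4],[132,-71,127,0,0,0,-0.4],[132,-71,127,0,0,0,-0.4]]]' 15
python3 - <<'E'
from h import *
st();c,i=grab("wrist");cv2.imwrite("pics/w32.png",i);cv2.imwrite("pics/s32.png",cv2.resize(grab("side")[1][90:210,280:400],None,fx=5,fy=5))
print(proj(c,[.385,-.246,.0665]))
E
```

```text
clock: 67.25
position: [0.3855, -0.2471, 0.2342]
ee_rot: [-2.274, -2.164, -0.001]
force: [0.2, -0.8, -0.3]
width: 0.698
grasp [ 0.3853 -0.2467  0.0752] x yaw 87.2 z [-0.001  0.003 -1.   ] F [ 0.2 -0.8 -0.3] w 64.2 j [-0.13  0.51  0.8   2.2  -0.61  0.67  1.05] t 67.25
(np.float64(251.31356174398763), np.float64(242.26061720798106))
```

View pics/w32.png

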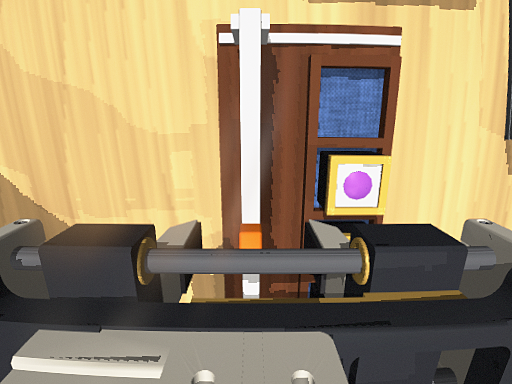

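View pics/s32.png

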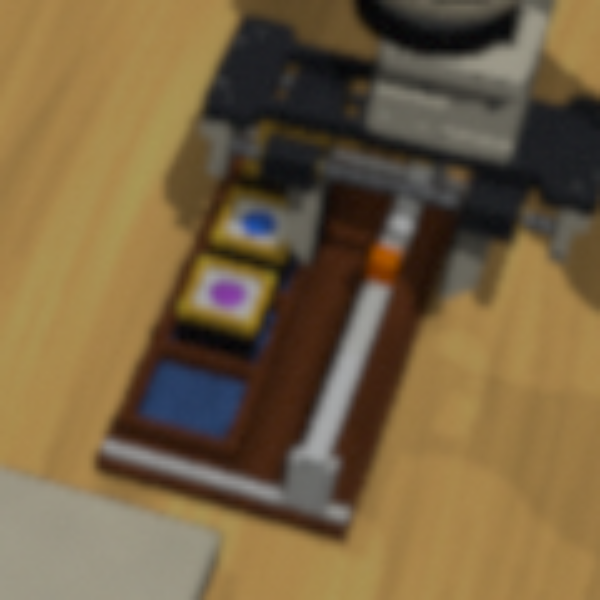

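Run:
```python
from h import *
c=cam("wrist");i=cv2.imread("pics/w32.png")
box(c,i,(315,145,400,225),.04)
m=cv2.inRange(cv2.cvtColor(i,cv2.COLOR_BGR2HSV),(100,90,40),(125,255,255))
for k in cv2.findContours(m,0,2)[0]:
    if cv2.contourArea(k)>300: quad(c,cv2.boxPoints(cv2.minAreaRect(k)),.008)
print((proj(c,[.385,-.239,.0665])))
```

```text
[[326.0, 145.0], [399.0, 145.0], [399.0, 223.0], [326.0, 223.0]]
centre [ 0.46   -0.2213  0.04  ]
    47.5 -2.2
    54.0 -84.7
    51.3 176.9
    52.9 91.3
centre [ 0.4613 -0.1675  0.008 ]
    48.7 87.5
    45.6 -4.1
    49.5 -89.6
    48.1 175.1
(np.float64(250.73618993694038), np.float64(231.6277881285288))
```

```bash
python3 -m pendant '[[[0,0,2,0,0,0,1],[0,0,2,0,0,0,1],[0,0,2,0,0,0,1],[0,0,2,0,0,0,1],[0,0,2,0,0,0,1],[0,0,2,0,0,0,1],[0,0,2,0,0,0,1],[0,0,2,0,0,0,1]]]' 15
python3 - <<'E'
from h import *
st()
E
```

```text
clock: 68.35
position: [0.3849, -0.2468, 0.231]
ee_rot: [-2.273, -2.163, -0.0]
force: [-0.4, -0.2, 0.5]
width: 0.151
grasp [ 0.3845 -0.2463  0.072 ] x yaw 87.2 z [-0.003  0.003 -1.   ] F [-0.4 -0.2  0.5] w 13.9 j [-0.13  0.52  0.79  2.2  -0.62  0.66  1.06] t 68.35
```

```bash
python3 -m pendant '[[[0,6,0,0,0,0,1],[0,12,0,0,0,0,1],[0,18,0,0,0,0,1],[0,24,0,0,0,0,1],[0,30,0,0,0,0,1],[0,36,0,0,0,0,1],[0,42,0,0,0,0,1],[0,46,0,0,0,0,1],[0,46,0,0,0,0,1]]]' 15
python3 - <<'E'
from h import *
st()
E
```

```text
clock: 69.47
position: [0.4318, -0.249, 0.231]
ee_rot: [-2.273, -2.165, -0.001]
force: [0.4, 1.4, 2.6]
width: 0.149
grasp [ 0.4316 -0.2485  0.072 ] x yaw 87.2 z [-0.001  0.003 -1.   ] F [0.4 1.4 2.6] w 13.7 j [-0.14  0.57  0.79  2.11 -0.63  0.71  1.01] t 69.47
```

```bash
python3 -m pendant '[[[0,2,0,0,0,0,1],[0,4,0,0,0,0,1],[0,5,0,0,0,0,1],[0,5,0,0,0,0,1]]]'; python3 -m pendant '[[[0,1.5,0,0,0,0,1],[0,3,0,0,0,0,1],[0,3,0,0,0,0,1]]]'
```

```text
clock: 69.97
position: [0.436, -0.2492, 0.231]
ee_rot: [-2.273, -2.163, -0.001]
force: [-1.1, 2.4, 6.5]
width: 0.152
clock: 70.35
position: [0.439, -0.2494, 0.231]
ee_rot: [-2.273, -2.163, -0.001]
force: [-0.3, 1.8, 5.7]
width: 0.152
```

```bash
python3 -m pendant '[[[0,1,0,0,0,0,1],[0,2,0,0,0,0,1],[0,2,0,0,0,0,1]]]'
python3 - <<'E'
from h import *
st();c,i=grab("wrist");cv2.imwrite("pics/w33.png",i)
E
```

```text
clock: 70.72
position: [0.44, -0.2496, 0.231]
ee_rot: [-2.272, -2.161, 0.0]
force: [-6.1, 2.7, 10.0]
width: 0.151
grasp [ 0.4393 -0.2489  0.072 ] x yaw 87.1 z [-0.004  0.004 -1.   ] F [-6.1  2.7 10. ] w 13.9 j [-0.14  0.58  0.78  2.09 -0.63  0.73  1.  ] t 70.72
```

View pics/w33.png

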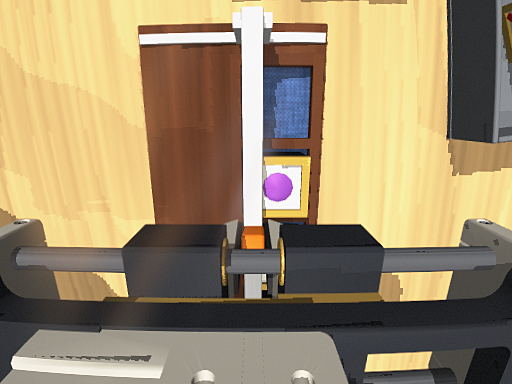

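```bash
python3 -m pendant '[[[0,0,0,0,0,0,0.4],[0,0,0,0,0,0,0.4],[0,0,0,0,0,0,0.4],[0,0,-40,0,0,0,0.4],[0,0,-100,0,0,0,0.4],[-40,0,-150,0,0,0,0.4],[-150,0,-150,0,0,0,0.4],[-180,0,-150,0,0,0,0.4],[-180,0,-150,0,0,0,0.4],[-180,0,-150,0,0,0,0.4]]]'
python3 - <<'E'
from h import *
st();c,i=grab("wrist");cv2.imwrite("pics/w34.png",i);cv2.imwrite("pics/s34.png",cv2.resize(grab("side")[1][90:240,200:400],None,fx=4,fy=4))
E
```

```text
clock: 72.03
position: [0.4318, -0.4307, 0.38]
ee_rot: [-2.275, -2.16, 0.001]
force: [-0.0, 0.7, -0.1]
width: 0.299
grasp [ 0.4313 -0.4302  0.221 ] x yaw 87.0 z [-0.003  0.003 -1.   ] F [-0.   0.7 -0.1] w 27.5 j [ 0.11  0.56  0.91  1.69 -0.48  1.14  1.1 ] t 72.03
```

View pics/w34.png

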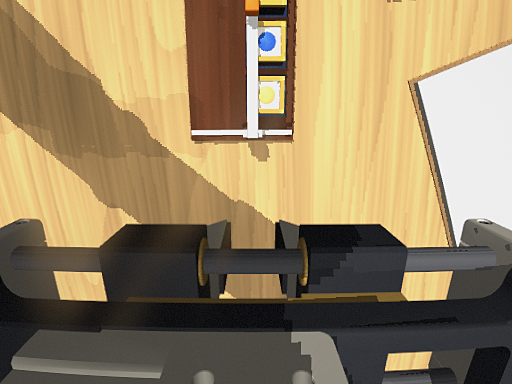

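View pics/s34.png

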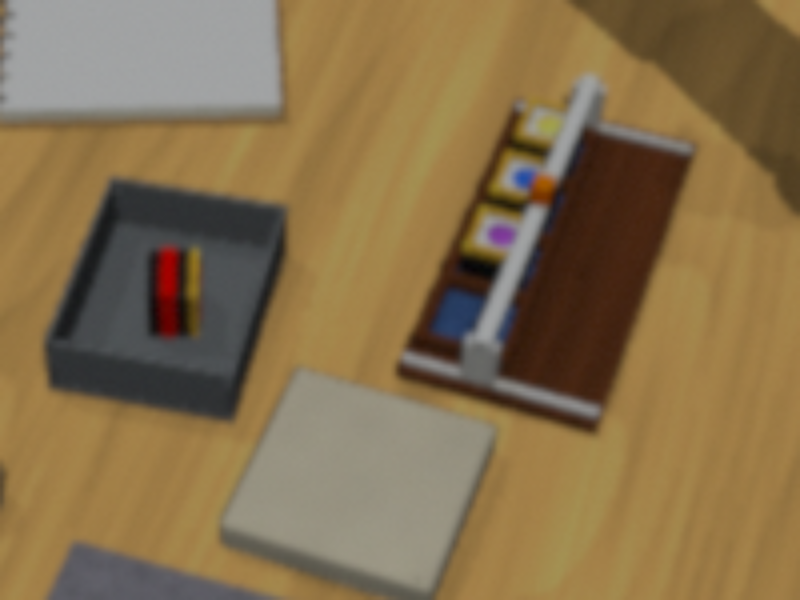

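Run:
```python
from h import *
print(arm.sign_off())
```

```text
the job is handed in; nothing more can be done
None
```

The job is handed in at about 72 s of the 210 s allowed. All three good boxes are in pockets with their windows up, and the retaining bar is home over them. The mat held four boxes: yellow, blue and violet, all good, and one red-marked reject.

- **Reject:** I put the red-marked box in the grey bin. The last pictures show it standing there, below the rim.
- **Yellow and blue:** both were standing on their sides. I tilted each one over on the slab and set them in pockets 3 and 2.
- **Violet:** it lay window down, so I turned it in two quarter turns on the slab and set it in pocket 1. Before I reached it, it had been knocked about 3 cm aside; I measured it again before gripping.
- **Bar:** I gripped the orange knob and pushed the bar about 55 mm, until a sideways force of about 6 N showed it at its end stop. I then let go and drew clear, touching nothing.

**Last checks:** the pictures show three windows up in the tray, the bar across the boxes' edges and an empty mat. The last full side picture, taken before the bar was pushed, shows the loupe, jar and pliers where they were.

**What failed or disagreed:**
- **First red grip:** it missed because the fingers had not finished closing when I lifted, so I repeated it.
- **First yellow placing:** it caught a pocket wall and tipped in the grip, so I set it back on the slab, gripped it again and it went in.
- **Outward tilt:** the arm's joint limits stopped it short, so I turned the boxes sideways instead.
- **Box positions in the tray:** a distant wrist view read all three boxes about 6 mm off along the row. The pockets allow only 4 mm of play, so I put this down to camera bias. Their top faces measured about 40 mm across at seated height, and each went in with almost no force.

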